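Let the showcase lid down with its hand winder

ROBOT

A 7-joint arm with a two-finger parallel gripper is mounted at the origin on the work surface. World frame = base frame: x ahead of the robot, y to its left, z up, the work surface at z = 0. Lengths are in m, angles in rad, forces in N, time in s.
With the tool pointing down it reaches from about 0.425 to 0.975 m from the base axis. Payload 16.7 kg.
Tool frame: the origin (TCP) lies at the centre of the arm's flange, where the gripper is bolted on; the fingertips stand r.tip_reach ahead of it and the grasp point (between the pads) lies 155 mm ahead of it (r.tip_reach is the distance from the TCP to the fingertips, in m); z points along the fingers, y is the direction in which the jaws open and shut (so a half turn about z gives the same grasp; the last joint's range is limited). The gripper opens to 85 mm and grips with 20 to 120 N. Pads are 22 mm wide; open, the fingers measure 114 mm over their backs; the gripper's body (76 mm by 85 mm) begins 54 mm behind the grasp point. The pads swing forward as they close: fully open they stand 13 mm farther back than shut.
Start: joints at [-1.478, 0.426, 0.074, 1.606, -0.034, 1.111, -0.067], TCP at [0.162, 0.655, 0.405] pointing down, gripper open.
Joint ranges: [-2.85, 2.85], [-0.5, 2.14], [-1.23, 1.37], [0.21, 2.46], [-1.02, 4.16], [0.16, 2.05], [-2.73, 2.73]. Speed limits (rad/s): [1.89, 1.89, 2.39, 2.39, 3.01, 3.01, 3.01].

INTERFACE

Orientations are given as a rotation vector (axis times angle).
In Python, from station import r gives the robot as it stands. The module is installed in compiled form; this text tells all that it offers.
- The arm moves only by the shell command python3 -m jog 'ROWS' [FORCE]. ROWS is JSON, a list of rows, each a list of 7 numbers: the shift along the tool's x, y, z in mm, then the turn, a rotation vector about the tool's x, y, z in degrees, then the finger opening in mm, from 0 to 85.4. A call has 1 to 10 rows; each row shifts and turns the pose as measured when the row begins, along the tool's axes as they then stand; what a row does not reach is not made up. A row lasts 1/12 s, in which the tool goes at most 41.7 mm and 7.16 degrees, less where a joint would pass 70% of its speed; a pose out of reach is approached as far as the arm can. A call with a gripper value outside its range is refused whole. The fingers move at their own pace and stop on an object; FORCE is the grip in N (left out, the last holds). Time passes only in rows, so rows that do not move let the fingers close. It gives the time, the measured TCP pose, the force and the opening at its end, in the units of the state.
- r.get_obs(): the state, without advancing time (a new reading comes with each control period).
- r.get_image(name): name is "scene" or "top" or "wrist"; returns a dict with "frame" (400x640x3 uint8, blue, green, red), "K" (3x3 intrinsics, pixels), "k1" (the pictures are not rectified: a ray, as slopes to the right and down, at radius r is drawn at 1 + k1 r^2 times it, then the intrinsics apply), "view" (4x4, takes a point from world to camera coordinates); the wrist camera has in their place "hand_eye" (4x4, takes a point from camera to tool coordinates, whose origin is the TCP and whose axes are the flange's). Camera axes: x right, y down, z forward; pixel columns grow to the right and rows downward; lengths in m; the calibration is good to about 2 mm. A picture is of the moment at which its call begins: read the wrist's pose just before it. There is no depth.
- r.hand_in(): hands the job in, once; it reports no verdict.
Trained networks look in a picture, given as the dict that the camera call returned (one of the last four; its "shot" number tells which), for a name from the list of things; names that differ only in an ending like _2 or _b are one class to them, and where a whole thing is asked for, a point or a joint stands for the part that bears it (a point fixed in the world has none). Each returns a list of dicts, best first, with "conf" (0 to 1); they miss things now and then, are a little off and sometimes report something else, mostly with a low value. They report only what shows in the picture. A call takes as long as a camera call.
- r.outline_of(picture, label): "pixels" (400x640 bool, what is visible of it).
- r.pinpoint(picture, label): "position" ([x, y, z] in m, in the coordinates of the camera as it stood for that picture, good to about 4 mm: a listed point, or the origin of a listed thing).
The state is a dict: "time": time; "joint_pos": joint angles; "dq": joint speeds; "joint_torque": joint torques, N m; "tool_pos": TCP position; "eef_rot": TCP orientation; "contact_force": force on the tool from outside, world axes, zero at the start; "wrist_torque": the same for the moment, N m; "width": finger opening in m.
Only numpy, scipy, OpenCV 4.12 (cv2) and the standard library are available. Lean on these libraries where they do the work, as an engineer would, in place of code of your own. Each camera call takes 0.05 s, during which the arm holds its last target.

TASK

Shut the glass lid of the table showcase with its hand winder, working single-handed: throw the red release lever over to the right, wind the crank up a touch so that its handle takes the weight and the pawl springs clear of the ratchet wheel, then let the crank turn back slowly under the weight of the lid, handle in hand, until the lid is fully shut, and let go. Do not let the lid run away or drop, and leave the specimens and tools as they lie.

Things in the scene. Friction and masses are not known exactly. Their poses are not given: they have to be found in the camera images.
- showcase: Dark wooden table showcase 265 x 400 x 110 mm, glass lid hinged on its far edge, grey winder console before its right part. Origin: on the table under the point where the crank axis meets the console's face. +x from console to case, +y left, z up. Console x -76 to 124 mm, y -112 to 112; case x 127 to 392, y -85 to 315. The face is 100 mm high over the origin and rises towards +x at 30 degrees.
- crank_axis (a point): Point on the crank axis, 84 mm out of the console's face. Its axes: x = u, up the 30 degree slope; y = v, to the left, level; z = w, square out of the face, along the crank axis (leaning 30 degrees from vertical towards the operator).
- lamp_bar (a point): Middle of the black strip lamp that crosses above the release lever: bar 250 mm along y, 22 deep, 14 high, 335 mm above the table, on a 16 mm post at its left end. A tool held upright over the lever meets it: come in leaning 22 to 40 degrees back towards the operator (about along w).
- handle: Black crank handle, round, 25 to 32 mm thick, 52 long, 75 mm from the crank axis; spins freely on its pin. Origin: centre of its foot, 57 mm out of the face, just above the crank arm (22 mm wide, 9 thick); its z runs along w to its free end, x and y spin with it. Grip it about 30 mm from the foot.
- crank (a joint): Crank angle (rad), 0 = lid fully shut, on its stop, load gone; grows winding anticlockwise (facing the console), which raises the lid. Geared to the lid: 6 times its opening angle. Starts at 3.7 to 4.8 (lid 0.6 to 0.8 open), resting on the pawl. Free running: the lid's weight, which varies, drives it back clockwise with 3 to 8 N at the handle and nothing else slows it.
- release (a joint): Red release lever (rad): 0 = hold, leaning 16 degrees left of straight up the slope; 0.56 = thrown over to the right, on its stop. Pivot at u 58, v -60 mm from the crank axis. Stays where put; 2 to 4 N at the pin. A spring ties the pawl to it: once thrown, the pawl stays bitten in while it carries the lid, and springs out when the crank is wound up 0.05 to 0.2 rad.
- release_pin (a point): Middle of the red upright pin at the release lever's end, 60 mm out of the face and 64 mm from the lever's pivot. The pin is 18 mm thick and stands from 34 to 80 mm out of the face, along w.
- pawl_nose (a point): Nose of the yellow pawl that blocks the ratchet wheel at its top; the pawl turns about the release lever's pivot.
- wheel_centre (a point): Centre of the grey ratchet wheel (12 saw teeth, tip radius 47 mm) on the crank axis, 14 mm out of the face. The pawl's nose is 40 to 45 mm from it when bitten in, over 60 mm when sprung clear.
- agate: Banded agate half, 100 x 85 x 26 mm, on the table beside the console. Origin: centre of its underside. Leave alone.
- quartz: Whitish quartz lump with crystals, 95 x 75 x 65 mm, beside the console. Origin: centre of its underside. Leave alone.
- specimen_tray: White card tray, 100 x 75 x 24 mm, with an ochre specimen 45 mm high, beside the console. Origin: centre of its underside. Leave alone.
- hammer: Geologist's hammer, 280 mm, blue handle, lying on the table on the right. Leave alone.
- brush: Flat dusting brush, 190 mm, lying on the table on the left. Leave alone.
- magnifier: Hand magnifier, lens 82 mm across with a 100 mm black handle, lying on the left. Origin: under the lens. Leave alone.

How it is judged:
On the way, in this order (a step that is already met when the one before it is completed fails the run):
1. the release lever is thrown right over while the lid still stands open (value of joint release above 0.42 rad and value of joint crank above 2.6 rad), for 0.2 s.
2. the pawl is clear of the ratchet wheel and the lid still stands open, its weight held on the crank handle (distance between pawl_nose and wheel_centre above 0.052 m and value of joint crank above 2.6 rad and contact force between the fingers and handle above 0.5 N), for 0.2 s.
3. the lid is well on its way down, below half of its opening, with the crank handle still in hand (value of joint crank between 0.1 and 1.9 rad and contact force between the fingers and handle above 0.5 N), for 0.2 s.
At the end, for the whole second after the job is handed in: The lid lies fully shut on the case (crank within 0.08 rad of its shut position, which leaves the lid's free edge within 4 mm of home), at rest, with the winder let go (value of joint crank below 0.08 rad and velocity of joint crank between -0.05 and 0.05 rad/s); the robot touches nothing.
It fails at once if the lid runs away or drops: the crank turns back faster than 4 rad/s (a full turn in 1.6 s) (velocity of joint crank below -4 rad/s).
It fails at once if a specimen or tool lying about is shifted by more than 25 mm (distance of any of agate, quartz, specimen_tray, hammer, brush, magnifier from where it was at the start of the episode above 0.025 m).
It also fails if it takes over 51 s, if anything falls off the work surface, if the arm or the gripper's body presses on something with over 40 N, if the wrist force passes 120 N, or if a joint passes its speed limit or range.

## Working session

There is one attempt and no reset: what is moved stays moved. The work goes in short steps, Python scripts to look and compute and a shell command to move; the robot and the scene stay as the last step left them, time stands still between calls to the robot, and variables do not carry over. Pictures are saved under pics/ and viewed, and the job is handed in when it is done.

```bash
ls; mkdir -p pics; cat > h.py <<'E'
import numpy as np, cv2
from scipy.spatial.transform import Rotation as R
from station import r
def shot(n,f):
    o=r.get_obs(); p=r.get_image(n); cv2.imwrite('pics/'+f,p['frame']); return o,p
def towld(o,p,c):
    c=np.append(c,1)
    if 'view' in p: return (np.linalg.inv(np.array(p['view']))@c)[:3]
    t=(np.array(p['hand_eye'])@c)[:3]
    return R.from_rotvec(o['eef_rot']).apply(t)+np.array(o['tool_pos'])
E
python3 - <<'E'
from h import *
o=r.get_obs(); print({k:np.round(v,3) for k,v in o.items()}, r.tip_reach)
for n in ['scene','top']:
    o,p=shot(n,n+'1.png')
    for l in ['showcase','crank_axis','lamp_bar','handle','release_pin','pawl_nose','wheel_centre','agate','quartz','specimen_tray','hammer','brush','magnifier']:
        for d in r.pinpoint(p,l)[:2]:
            print(n,l,round(d['conf'],2),np.round(towld(o,p,d['position']),4))
E
```

```text
pics
{'time': np.float64(0.0), 'joint_pos': array([-1.478,  0.427,  0.074,  1.607, -0.034,  1.111, -0.067]), 'dq': array([-0.   ,  0.001, -0.001,  0.002, -0.001,  0.   , -0.   ]), 'joint_torque': array([ 2.0000e-03, -9.4985e+01,  3.7620e+00, -4.6351e+01,  1.9000e-02,
        1.0000e-02,  0.0000e+00]), 'tool_pos': array([0.162, 0.655, 0.404]), 'eef_rot': array([-3.800e-01, -3.118e+00,  2.000e-03]), 'contact_force': array([-0.124,  0.402,  0.658]), 'wrist_torque': array([-0.005, -0.003,  0.001]), 'width': np.float64(0.085)} 0.1734
scene showcase 0.62 [ 0.6177 -0.1204  0.0013]
scene crank_axis 0.8 [ 0.58   -0.1196  0.1744]
scene crank_axis 0.49 [0.3917 0.3651 0.0022]
scene lamp_bar 0.84 [ 0.7099 -0.1071  0.3334]
scene handle 0.7 [ 0.7088 -0.1051  0.3342]
scene handle 0.41 [ 0.5867 -0.0451  0.149 ]
scene release_pin 0.49 [ 0.6941 -0.1559  0.2111]
scene pawl_nose 0.62 [ 0.6478 -0.1228  0.133 ]
scene wheel_centre 0.96 [ 0.6143 -0.1194  0.1081]
scene agate 0.67 [6.198e-01 1.322e-01 6.000e-04]
scene agate 0.26 [ 0.5773 -0.1198  0.1722]
scene quartz 0.88 [ 0.5765 -0.3432  0.0015]
scene specim
[... 334 characters left out ...]
 -0.1251  0.1326]
top lamp_bar 0.85 [ 0.7078 -0.1102  0.3314]
top lamp_bar 0.18 [ 0.3927  0.3688 -0.0054]
top handle 0.63 [ 0.5879 -0.0495  0.1554]
top release_pin 0.7 [ 0.6906 -0.1581  0.2164]
top release_pin 0.37 [ 5.157e-01 -4.555e-01  4.000e-04]
top wheel_centre 0.8 [ 0.6104 -0.123   0.1086]
top agate 0.62 [ 5.107e-01 -4.577e-01  1.000e-04]
top agate 0.6 [ 0.6149  0.1305 -0.0038]
top quartz 0.9 [ 0.5714 -0.3447  0.0035]
top quartz 0.61 [ 0.5908 -0.0532  0.1504]
top specimen_tray 0.7 [ 0.7181 -0.326   0.0028]
top specimen_tray 0.17 [ 0.513  -0.4604 -0.0016]
top hammer 0.93 [ 5.151e-01 -4.564e-01  4.000e-04]
top brush 0.77 [ 0.3934  0.3651 -0.0047]
top magnifier 0.57 [0.5852 0.423  0.0013]
```

View pics/scene1.png

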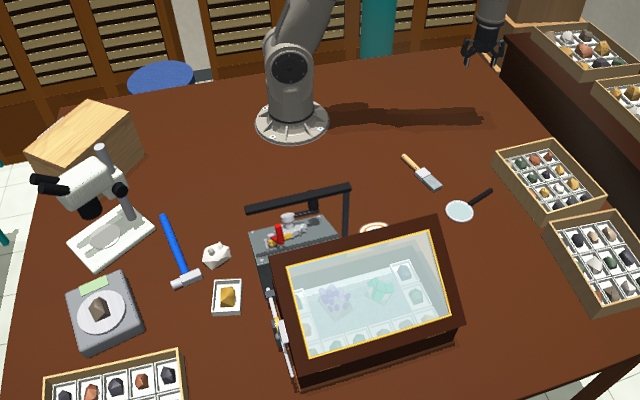

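View pics/top1.png

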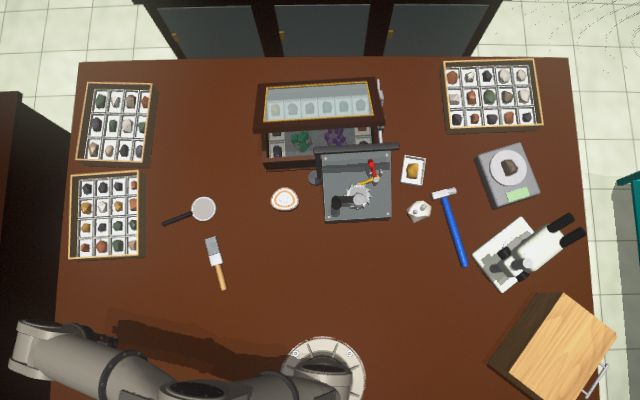

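```bash
python3 - <<'E'
import cv2
a=cv2.imread('pics/top1.png')[130:235,300:410]; cv2.imwrite('pics/t1z.png',cv2.resize(a,None,fx=5.5,fy=5.5,interpolation=cv2.INTER_CUBIC))
a=cv2.imread('pics/scene1.png')[170:300,230:370]; cv2.imwrite('pics/s1z.png',cv2.resize(a,None,fx=4.5,fy=4.5,interpolation=cv2.INTER_CUBIC))
E
```

```text
(no output)
```

View pics/t1z.png

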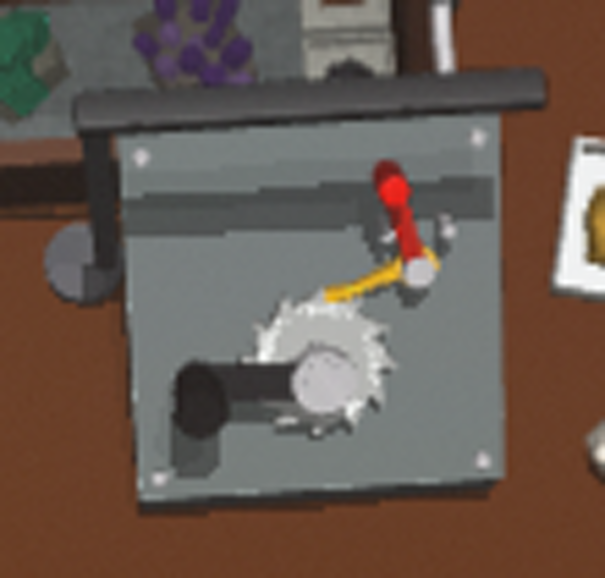

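View pics/s1z.png

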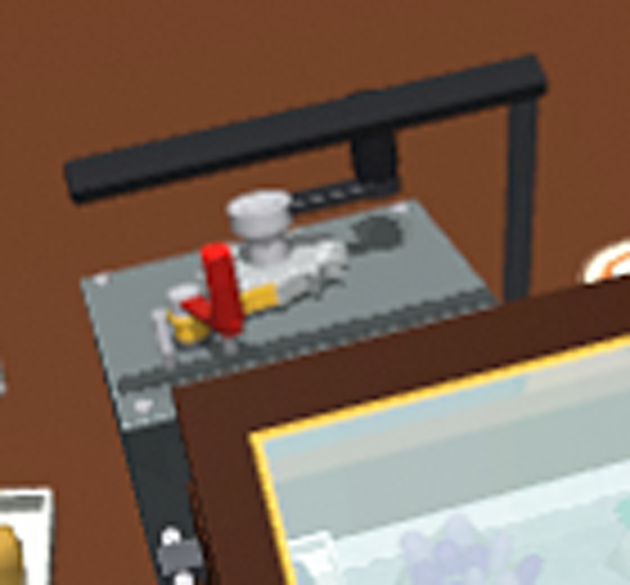

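```bash
cat >> h.py <<'E'
def ray(p,u,v):
    K=np.array(p['K']); k1=p['k1']
    x=np.array([(u-K[0,2])/K[0,0],(v-K[1,2])/K[1,1]]); xu=x.copy()
    for _ in range(20): xu=x/(1+k1*(xu@xu))
    V=np.linalg.inv(np.array(p['view'])); d=V[:3,:3]@np.array([*xu,1]); return V[:3,3],d/np.linalg.norm(d)
def plane(p,u,v,P,n):
    o,d=ray(p,u,v); return o+d*((P-o)@n)/(d@n)
E
python3 - <<'E'
from h import *
o,p=shot('wrist','w1.png'); print(np.round(p['hand_eye'],3))
q=r.get_image('top')
P=np.array([.617,-.12,.1])
for yaw in [0,.05]:
    w=R.from_euler('z',yaw).apply([-.5,0,.866])
    pts=[plane(q,300+(a+.5)/5.5-.5,130+(b+.5)/5.5-.5,P+w*.003,w) for a,b in [(140,157),(478,137),(160,478),(484,460)]]
    pts=np.array(pts);print(np.round(pts,4),pts.mean(0))
    for a,b in [(0,1),(2,3)]:
        d=pts[a]-pts[b]; print(np.arctan2(-d[0],d[1]))
    for a,b in [(0,2),(1,3)]:
        d=pts[a]-pts[b]; print(np.arctan2(d[1],d[0]))
q=r.get_image('scene')
pts=[plane(q,230+(a+.5)/4.5-.5,170+(b+.5)/4.5-.5,P+w*.003,w) for a,b in [(400,208),(101,280),(143,405)]]
print(np.round(pts,4))
E
```

```text
[[-0.001 -0.958 -0.287  0.075]
 [ 1.    -0.001  0.001  0.   ]
 [-0.001 -0.287  0.958  0.03 ]
 [ 0.     0.     0.     1.   ]]
[[ 0.7244 -0.0153  0.1654]
 [ 0.7338 -0.2158  0.1709]
 [ 0.5474 -0.026   0.0633]
 [ 0.5566 -0.2264  0.0686]] [ 0.64056277 -0.12086995  0.11706842]
0.04730527458105169
0.04604803842422066
0.06037431988577365
0.059667425611224525
[[ 0.7236 -0.0153  0.168 ]
 [ 0.7346 -0.2161  0.1685]
 [ 0.547  -0.026   0.0658]
 [ 0.5571 -0.2267  0.0658]] [ 0.6405752  -0.12103536  0.11702871]
0.05437210538054472
0.050254409662553526
0.060382426096896445
0.059787981756267906
[[ 0.5478 -0.0239  0.0664]
 [ 0.5599 -0.2238  0.0675]
 [ 0.7355 -0.213   0.1691]]
```

View pics/w1.png

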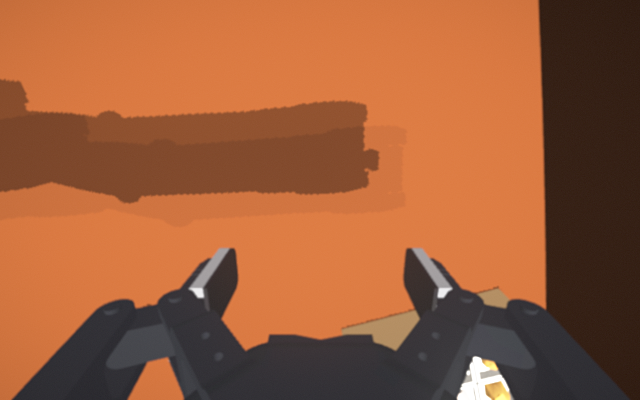

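```bash
cat >> h.py <<'E'
YAW=.056; O=np.array([.6168,-.1215,.1])
F=R.from_euler('z',YAW).as_matrix()@np.array([[.8660254,0,-.5],[0,1,0],[.5,0,.8660254]])
def f2w(a): return O+F@np.array(a)/1000
def w2f(p): return F.T@(np.array(p)-O)*1000
RD=R.from_matrix(np.column_stack([-F[:,0],F[:,1],-F[:,2]]))
def where():
    o=r.get_obs(); Rt=R.from_rotvec(o['eef_rot'])
    g=o['tool_pos']+Rt.apply([0,0,.155])
    print('t%.2f tcp'%o['time'],np.round(o['tool_pos'],4),'grasp uvw',np.round(w2f(g),1),'F(uvw)',np.round(F.T@o['contact_force'],1),'w',round(o['width']*1000,1))
    print(' j',np.round(o['joint_pos'],2),'roterr deg(tool)',np.round(np.degrees((Rt.inv()*RD).as_rotvec()),1)); return o,Rt
def go(target):  # world tcp target -> tool frame delta mm
    o,Rt=where(); d=Rt.inv().apply(np.array(target)-o['tool_pos'])*1000
    print(' delta tool mm',np.round(d,1),np.linalg.norm(d))
def gog(uvw): # grasp target in face coords, desired orientation
    go(f2w(uvw)+F[:,2]*.155)
E
python3 - <<'E'
from h import *
for n,p in dict(axis=[.577,-.12,.174],lamp=[.709,-.1085,.3325],handle=[.5875,-.048,.153],pin=[.692,-.157,.2137],pawl=[.6478,-.1228,.133],wheel=[.6125,-.121,.1083]).items(): print(n,np.round(w2f(p),1))
go([.45,.3,.5])
E
```

```text
axis [ 2.7  3.7 83.9]
lamp [196.6   7.8 155. ]
handle [ 4.7 75.  58.5]
pin [120.2 -39.7  61.9]
pawl [43.2 -3.  13.1]
wheel [0.5 0.7 9.3]
t1.55 tcp [0.1623 0.6551 0.4047] grasp uvw [-280.5  800.9  334.8] F(uvw) [ 0.2  0.5 -0.3] w 85.7
 j [-1.48  0.43  0.07  1.61 -0.03  1.11 -0.07] roterr deg(tool) [ -4.5 -29.8 -16.7]
 delta tool mm [-364.7 -275.5  -95.3] 466.879266868311
```

```bash
sed -i 's/-.1215,.1\]/-.120,.1]/' h.py
python3 -m jog '[[-30,-23,-8,0,0,0,55],[-30,-23,-8,0,0,0,55],[-30,-23,-8,0,0,0,55],[-30,-23,-8,0,0,0,55],[-30,-23,-8,0,0,0,55],[-30,-23,-8,0,0,0,55],[-30,-23,-8,0,0,0,55],[-30,-23,-8,0,0,0,55],[-30,-23,-8,0,0,0,55],[-30,-23,-8,0,0,0,55]]'
python3 - <<'E'
from h import *
go([.45,.25,.5])
E
```

```text
time: 2.38
tool_pos: [0.4012, 0.3534, 0.4849]
eef_rot: [-0.358, -3.118, 0.0]
contact_force: [0.5, 1.4, 0.1]
width: 0.055
t2.38 tcp [0.4012 0.3534 0.4849] grasp uvw [-49.  484.8 293.8] F(uvw) [ 0.5  1.4 -0.2] w 55.0
 j [-1.07  0.13  0.25  1.83 -0.04  1.19  0.54] roterr deg(tool) [ -4.3 -30.  -15.9]
 delta tool mm [-70.9 -89.7 -15.3] 115.36241363816082
```

```bash

python3 -m jog '[[0,-25,0,-0.75,-5.2,-2.7,55],[0,-25,0,-0.75,-5.2,-2.7,55],[0,-25,0,-0.75,-5.2,-2.7,55],[0,-25,0,-0.75,-5.2,-2.7,55],[0,-25,0,-0.75,-5.2,-2.7,55],[0,-25,0,-0.75,-5.2,-2.7,55]]'
python3 - <<'E'
from h import *
gog([113,-42,160])
E
```

```text
time: 2.88
tool_pos: [0.3903, 0.1947, 0.4854]
eef_rot: [-0.081, 2.573, 0.022]
contact_force: [2.3, -1.1, 0.3]
width: 0.0549
t2.88 tcp [0.3903 0.1947 0.4854] grasp uvw [ 19.  327.3 283.2] F(uvw) [ 2.1 -1.3 -0.9] w 54.9
 j [-1.02 -0.21  0.24  2.19  0.59  0.79  0.51] roterr deg(tool) [0.1 2.5 0.3]
 delta tool mm [ -93.1 -369.8  126.4] 401.74014369726626
```

```bash

python3 -m jog '[[-8,-35,3,0,1,0,55],[-8,-35,3,0,1,0,55],[-8,-35,3,0,0.5,0,55],[-8,-35,3,0,0,0,55],[-8,-35,3,0,0,0,55],[-8,-35,3,0,0,0,55],[-8,-35,3,0,0,0,55],[-8,-35,3,0,0,0,55],[-8,-35,3,0,0,0,55],[-8,-35,3,0,0,0,55]]'
python3 - <<'E'
from h import *
gog([118,-42,160])
E
```

```text
time: 3.72
tool_pos: [0.4968, -0.1684, 0.5012]
eef_rot: [-0.091, 2.604, 0.029]
contact_force: [0.1, 1.1, -0.4]
width: 0.0548
t3.72 tcp [ 0.4968 -0.1684  0.5012] grasp uvw [ 96.4 -40.1 253.8] F(uvw) [-0.   1.1 -0.5] w 54.8
 j [-1.13 -0.35  1.17  2.04  0.36  0.73  1.53] roterr deg(tool) [0.6 0.7 0.6]
 delta tool mm [-22.3  -1.6  94. ] 96.66908104589663
```

```bash

python3 -m jog '[[-6,0,20,0,0.2,0,55],[-6,0,20,0,0.2,0,55],[-6,0,20,0,0.2,0,55],[-4,0,20,0,0,0,55]]'
python3 - <<'E'
from h import *
gog([118,-42,60])
o,p=shot('wrist','w2.png')
for l in ['release_pin','handle','wheel_centre','pawl_nose','crank_axis','lamp_bar']:
  for d in r.pinpoint(p,l)[:1]: print(l,round(d['conf'],2),np.round(w2f(towld(o,p,d['position'])),1))
E
```

```text
time: 4.05
tool_pos: [0.5377, -0.1637, 0.4602]
eef_rot: [-0.08, 2.602, 0.008]
contact_force: [-0.6, 0.7, -0.8]
width: 0.055
t4.05 tcp [ 0.5377 -0.1637  0.4602] grasp uvw [111.9 -40.3 197.7] F(uvw) [-0.9  0.7 -0.4] w 55.0
 j [-1.46 -0.5   1.37  2.03  0.69  0.74  1.25] roterr deg(tool) [-0.4  0.9  0.4]
 delta tool mm [ -6.4  -1.9 137.8] 137.94587853855535
release_pin 0.83 [118.3 -41.5  60.4]
handle 0.78 [ 4.4 76.  54.7]
wheel_centre 0.71 [ 1.9 -1.  17.5]
pawl_nose 0.8 [41.9 -5.9 11.6]
crank_axis 0.82 [ 1.5 -1.4 84.4]
lamp_bar 0.97 [194.   12.8 158.7]
```

View pics/w2.png

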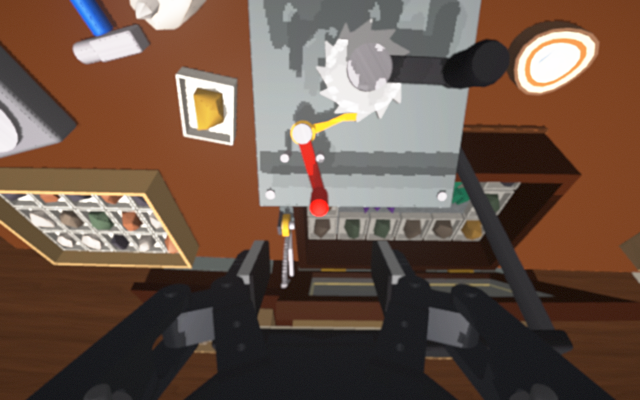

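```bash
cat > fk.py <<'E'
import numpy as np
from scipy.optimize import least_squares
from scipy.spatial.transform import Rotation as R
D=[([-1.478,.426,.074,1.606,-.034,1.111,-.067],[.1623,.6551,.4047],[-.380,-3.118,.002]),
([-1.07,.13,.25,1.83,-.04,1.19,.54],[.4012,.3534,.4849],[-.358,-3.118,0]),
([-1.02,-.21,.24,2.19,.59,.79,.51],[.3903,.1947,.4854],[-.081,2.573,.022]),
([-1.13,-.35,1.17,2.04,.36,.73,1.53],[.4968,-.1684,.5012],[-.091,2.604,.029]),
([-1.46,-.5,1.37,2.03,.69,.74,1.25],[.5377,-.1637,.4602],[-.08,2.602,.008])]
def fk(q,p,s):
    h,L1,L2,Lt,off,o7,a1=p
    T=R.from_euler('z',s[0]*q[0]+off); x=np.array([0,0,h])
    T=T*R.from_euler('y',q[1]); x=x+T.apply([a1*0,0,L1])
    T=T*R.from_euler('z',s[1]*q[2])*R.from_euler('y',q[3]); x=x+T.apply([0,0,L2])
    T=T*R.from_euler('z',s[2]*q[4])*R.from_euler('y',q[5]); x=x+T.apply([0,0,Lt])
    return x,T*R.from_euler('z',s[3]*q[6]+o7)
def res(p,s):
    o=[]
    for q,x,e in D:
        X,T=fk(q,p,s); o+=list(X-x)+list(.3*(T.inv()*R.from_rotvec(e)).as_rotvec())
    return np.array(o)
if __name__=='__main__':
    import itertools
    best=[]
    for s in itertools.product([1,-1],repeat=4):
        for off in [0,2.8,-.15]:
          for o7 in [0,1.57,3.14,-1.57]:
            z=least_squares(res,[.35,.45,.4,.2,off,o7,0],args=(s,)); best.append((z.cost,s,z.x))
    best.sort(key=lambda b:b[0])
    for b in best[:4]: print(b[0],b[1],np.round(b[2],4))
    print(np.round(res(best[0][2],best[0][1]).reshape(-1,6),3))
E
python3 fk.py
```

```text
0.0009059999561696347 (-1, -1, -1, -1) [ 0.3365  0.5455  0.5028  0.2165 -0.0954  1.4823  0.    ]
0.0009059999561703467 (-1, -1, -1, -1) [ 0.3365  0.5455  0.5028  0.2165 -0.0954  1.4823  0.    ]
0.0009059999561725008 (-1, -1, -1, -1) [ 0.3365  0.5455  0.5028  0.2165 -0.0954  1.4823  0.    ]
0.0009059999562946668 (-1, -1, -1, -1) [ 0.3365  0.5455  0.5028  0.2165 -0.0954  1.4823  0.    ]
[[ 0.     0.    -0.011  0.     0.    -0.002]
 [-0.011  0.01  -0.013 -0.    -0.001 -0.001]
 [ 0.006  0.012 -0.    -0.014 -0.     0.001]
 [-0.004  0.001  0.007 -0.017 -0.002  0.   ]
 [-0.009 -0.005  0.017 -0.012  0.     0.002]]
```

```bash
python3 - <<'E'
from h import *
shot('scene','s2.png'); shot('top','t2.png')
E
```

```text
(no output)
```

View pics/s2.png

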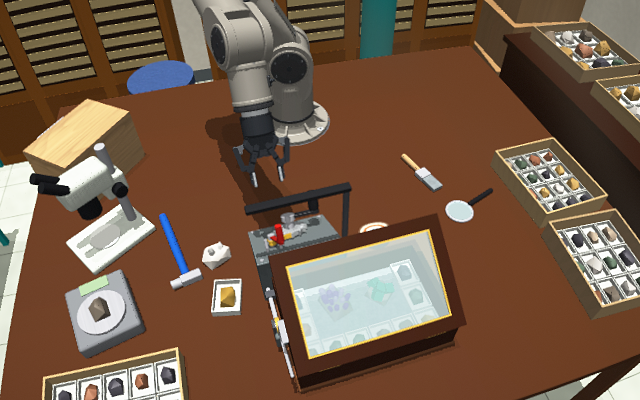

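View pics/t2.png

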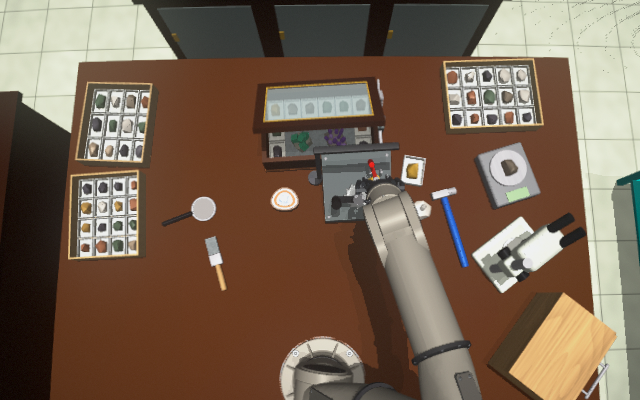

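```bash
cat > feas.py <<'E'
from h import *
from fk import fk
P=[.3365,.5455,.5028,.2165,-.0954,1.4823,0];S=(-1,-1,-1,-1)
lo=np.array([-2.85,-.5,-1.23,.21,-1.02,.16,-2.73]);hi=np.array([2.85,2.14,1.37,2.46,4.16,2.05,2.73])
def solve(x,Rt,j3,q0):
    def f(q):
        X,T=fk(q,P,S); return np.r_[(X-x)*10,3*(T.inv()*Rt).as_rotvec(),(q[2]-j3)]
    from scipy.optimize import least_squares
    z=least_squares(f,np.clip(q0,lo+1e-3,hi-1e-3),bounds=(lo,hi)); return z.x,np.linalg.norm(z.fun[:6])
if __name__=='__main__':
  q0=r.get_obs()['joint_pos']
  T={'lev':[118,-42,60],'thrown':[118,-85,60],'L':[5,75,87],'T':[75,0,87],'R':[0,-75,87],'LR':[-60,-45,87],'LRhi':[-60,-45,160],'Lhi':[5,75,160]}
  for n,t in T.items():
    x=f2w(t)+F[:,2]*.155
    for j3 in [-1,-.6,-.2,.2,.6,.9,1.2]:
        c=[solve(x,RD,j3,g) for g in (q0,[0,0,j3,2,0,.8,1.5],[0,0,j3,2,.5,.8,1.5])]
        c=[a for a in c if a[1]<1e-3 and abs(a[0][2]-j3)<.05]
        for a in c[:1]: print(n,j3,np.round(a[0],2))
E
python3 feas.py
```

```text
lev -1 [ 1.03  0.45 -1.    2.    0.54  0.42  1.37]
lev -0.6 [ 0.73  0.33 -0.6   2.    0.03  0.37  1.82]
lev -0.2 [ 0.4   0.29 -0.2   2.   -0.34  0.39  2.13]
lev 0.2 [ 0.05  0.29  0.2   2.   -0.61  0.44  2.37]
lev 0.6 [-0.28  0.33  0.6   2.   -0.85  0.52  2.56]
thrown -1 [ 1.09  0.48 -1.    1.96  0.5   0.44  1.48]
thrown -0.6 [ 0.8   0.36 -0.6   1.96 -0.02  0.4   1.93]
thrown -0.2 [ 0.47  0.31 -0.2   1.96 -0.39  0.42  2.24]
thrown 0.2 [ 0.13  0.31  0.2   1.96 -0.65  0.48  2.47]
thrown 0.6 [-0.2   0.36  0.6   1.96 -0.89  0.57  2.65]
L -1 [ 0.97  0.2  -1.    2.31  0.37  0.22  1.32]
L -0.6 [ 0.62  0.14 -0.6   2.31 -0.09  0.2   1.76]
L -0.2 [ 0.24  0.12 -0.2   2.31 -0.36  0.22  2.02]
L 0.2 [-0.14  0.12  0.2   2.31 -0.56  0.24  2.21]
L 0.6 [-0.51  0.14  0.6   2.31 -0.75  0.27  2.38]
L 0.9 [-0.78  0.18  0.9   2.31 -0.91  0.32  2.52]
T -1 [ 1.05  0.3  -1.    2.13  0.33  0.35  1.49]
T -0.6 [ 0.72  0.22 -0.6   2.13 -0.1   0.34  1.88]
T -0.2 [ 0.36  0.19 -0.2   2.13 -0.37  0.36  2.12]
T 0.2 [ 0.    0.19  0.2   2.13 -0.57  0.39  2.3 ]
T 0.6 [-0.36  0.22  0.6   2.13 -0.75  0.44  2.47]
T 0.9 [-0.6
[... 328 characters left out ...]
74  0.46  2.71]
LRhi -0.6 [ 1.05 -0.01 -0.6   2.36 -0.72  0.46  2.69]
LRhi -0.2 [ 0.65 -0.01 -0.2   2.36 -0.71  0.45  2.68]
LRhi 0.2 [ 0.25 -0.01  0.2   2.36 -0.7   0.45  2.67]
LRhi 0.6 [-0.16 -0.01  0.6   2.36 -0.69  0.44  2.66]
LRhi 0.9 [-0.46 -0.02  0.9   2.36 -0.68  0.44  2.64]
LRhi 1.2 [-0.77 -0.03  1.2   2.36 -0.64  0.43  2.61]
Lhi -1 [ 1.13 -0.12 -1.    2.32 -0.56  0.43  2.2 ]
Lhi -0.6 [ 0.7  -0.07 -0.6   2.32 -0.42  0.4   2.07]
Lhi -0.2 [ 0.28 -0.06 -0.2   2.32 -0.33  0.39  1.99]
Lhi 0.2 [-0.13 -0.06  0.2   2.32 -0.26  0.38  1.92]
Lhi 0.6 [-0.55 -0.07  0.6   2.32 -0.17  0.38  1.83]
Lhi 0.9 [-0.87 -0.1   0.9   2.32 -0.05  0.37  1.72]
Lhi 1.2 [-1.24 -0.19  1.2   2.32  0.27  0.39  1.42]
```

```bash
cat > sim.py <<'E'
from feas import *
def pose(q): return fk(q,P,S)
def jac(q):
    x,T=pose(q); J=np.zeros((6,7))
    for i in range(7):
        d=np.array(q,float); d[i]+=1e-5; X,TT=pose(d); J[:3,i]=(X-x)/1e-5; J[3:,i]=(TT*T.inv()).as_rotvec()/1e-5
    return J
def row(q,s,W=None,iters=8):
    x,T=pose(q); xt=x+T.apply(np.array(s[:3])/1000); Tt=T*R.from_rotvec(np.radians(s[3:6]))
    q=np.array(q,float); free=np.ones(7,bool)
    for _ in range(iters):
        x,T=pose(q); e=np.r_[xt-x,(Tt*T.inv()).as_rotvec()]
        J=jac(q)*free; lam=1e-3
        dq=J.T@np.linalg.solve(J@J.T+lam**2*np.eye(6),e)
        n=q+dq; bad=(n<lo)|(n>hi)
        if bad.any(): 
            free&=~bad; n=np.where(bad,np.clip(n,lo,hi),n)
        q=n
    return q
if __name__=='__main__':
    q=np.array([-1.478,.426,.074,1.606,-.034,1.111,-.067])
    for n,s in [(10,[-30,-23,-8,0,0,0]),(6,[0,-25,0,-.75,-5.2,-2.7]),(10,[-8,-35,3,0,.25,0]),(4,[-5.5,0,20,0,.15,0])]:
        for _ in range(n): q=row(q,s)
        print(np.round(q,2),np.round(pose(q)[0],3))
E
python3 sim.py
```

```text
[-1.07  0.13  0.27  1.83 -0.04  1.19  0.53] [0.397 0.359 0.474]
[-1.06 -0.23  0.25  2.23  0.57  0.77  0.48] [0.378 0.21  0.472]
[-1.15 -0.39  1.13  2.1   0.4   0.73  1.42] [ 0.476 -0.136  0.487]
[-2.85 -0.5   1.37  2.46  4.16  0.16 -2.73] [0.072 0.458 0.396]
```

```bash
cat > plan.py <<'E'
from sim import *
def moveto(q,x,T,log,step=30,ang=5.5):
    for _ in range(60):
        X,TT=pose(q); e=TT.inv().apply(x-X)*1000; a=np.degrees((TT.inv()*T).as_rotvec())
        n=max(np.linalg.norm(e)/step,np.linalg.norm(a)/ang)
        if n<.05: break
        k=max(1,np.ceil(n)); q=row(q,np.r_[e/k,a/k],iters=3); log.append(q)
    else: return q,False
    return q,True
def g(uvw): return f2w(uvw)+F[:,2]*.155
def margin(log): 
    L=np.array(log); return np.minimum(L-lo,hi-L).min(0)
def arc(phi0,phi1,n): return [[75*np.cos(a),75*np.sin(a),87] for a in np.linspace(phi0,phi1,n)]
def run(q,wps,psiL,psiH,verbose=False):
    log=[];
    def m(x,T,name):
        nonlocal q
        l=[]; q,ok=moveto(q,x,T,l); log.extend(l)
        if verbose: print(name,len(l),np.round(q,2),np.round(margin(l or [q]),2).min())
        return ok
    TL=RD*R.from_euler('z',psiL,degrees=True); TH=RD*R.from_euler('z',psiH,degrees=True)
    for x,T in wps:
        if not m(np.array(x),T,'wp'): return -1,log
    seq=[(g([118,-42,160]),TL,'levhi'),(g([118,-42,60]),TL,'lev'),(g([118,-90,60]),TL,'thr'),(g([118,-85,170]),TL,'up'),(g([0,75,170]),TH,'Lhi'),(g([0,75,87]),TH,'L')]
    seq+=[(g(a),TH,'arc') for a in arc(1.7,-2.9,12)]+[(g([-73,-18,170]),TH,'out')]
    for x,T,n in seq:
        if not m(x,T,n): return -1,log
    return margin(log[len(wps):]).min(),log
E
cat > search.py <<'E'
from plan import *
import warnings
q0=r.get_obs()['joint_pos']; rng=np.random.default_rng(0)
RDown=R.from_euler('z',YAW)*R.from_euler('y',180,degrees=True)
def mk(th,psi): # lean th deg
    return R.from_euler('z',YAW)*R.from_euler('y',180-th,degrees=True)*R.from_euler('z',psi,degrees=True)
print('mk check',np.degrees((mk(30,0).inv()*RD).magnitude()))
best=[]
import time; t=time.time()
while time.time()-t<500:
    psi1=rng.choice([0,-30,-60,-90,30]); 
    a=np.array([rng.uniform(.5,.8),rng.uniform(-.5,.1),rng.uniform(.45,.65)])
    b=np.array([rng.uniform(.4,.7),rng.uniform(-.6,-.1),rng.uniform(.45,.6)])
    ta,tb=rng.choice([0,15,30]),rng.choice([0,15,30])
    psiH=rng.choice([0,-30,-60,-90])
    wps=[(a,mk(ta,psi1)),(b,mk(tb,psi1))]
    # stage-1 quick test
    q=q0; l=[]; ok=True
    for x,T in wps+[(g([118,-42,160]),mk(30,psi1))]:
        q,o=moveto(q,x,T,l); ok&=o
        if not o: break
    if not ok: continue
    mm,log=run(q0,wps,psi1,psiH)
    best.append((mm,len(log),psi1,psiH,a,ta,b,tb))
best.sort(key=lambda z:-z[0])
print(len(best))
for z in best[:8]: print([np.round(v,2) for v in z])
E
python3 search.py
```

```text
mk check 1.0841618870057148e-07
2
[np.int64(-1), np.int64(126), np.int64(30), np.int64(-30), array([0.54, 0.08, 0.59]), np.int64(15), array([ 0.51, -0.12,  0.47]), np.int64(15)]
[np.int64(-1), np.int64(116), np.int64(30), np.int64(-90), array([0.54, 0.02, 0.57]), np.int64(30), array([ 0.67, -0.23,  0.55]), np.int64(0)]
```

```bash
cat > sim.py <<'E'
from feas import *
from math import sin,cos
def rz(a): c,s=cos(a),sin(a); return np.array([[c,-s,0],[s,c,0],[0,0,1.]])
def ry(a): c,s=cos(a),sin(a); return np.array([[c,0,s],[0,1,0],[-s,0,c]])
h,L1,L2,Lt,off,o7,_=P
def kin(q):
    A=rz(-q[0]+off); z0=np.array([0,0,-1.]); o0=np.zeros(3); sh=np.array([0,0,h])
    y1=A[:,1]; A=A@ry(q[1]); el=sh+A[:,2]*L1; z2=-A[:,2]
    A=A@rz(-q[2]); y3=A[:,1]; A=A@ry(q[3]); wr=el+A[:,2]*L2; z4=-A[:,2]
    A=A@rz(-q[4]); y5=A[:,1]; A=A@ry(q[5]); tp=wr+A[:,2]*Lt; z6=-A[:,2]
    A=A@rz(-q[6]+o7)
    ax=np.array([z0,y1,z2,y3,z4,y5,z6]); og=np.array([sh,sh,el,el,wr,wr,tp])
    J=np.vstack([np.cross(ax,tp-og).T,ax.T]); return tp,A,J
def rvec(M): return cv2.Rodrigues(M)[0].ravel()
def rowto(q,xt,Tt,iters=3):
    q=np.array(q,float); free=np.ones(7,bool)
    for _ in range(iters):
        x,T,J=kin(q); e=np.r_[xt-x,rvec(Tt@T.T)]; J=J*free
        n=q+J.T@np.linalg.solve(J@J.T+1e-6*np.eye(6),e); bad=(n<lo)|(n>hi)
        if bad.any(): free&=~bad; n=np.clip(n,lo,hi)
        q=n
    return q
E
cat > plan.py <<'E'
from sim import *
def moveto(q,x,T,log,step=30,ang=5.5):
    T=T.as_matrix()
    for _ in range(45):
        X,A,_j=kin(q); e=x-X; a=rvec(T@A.T)
        n=max(np.linalg.norm(e)*1000/step,np.degrees(np.linalg.norm(a))/ang)
        if n<.05: return q,True
        k=max(1,np.ceil(n)); q=rowto(q,X+e/k,cv2.Rodrigues(a/k)[0]@A); log.append(q)
    return q,False
def g(uvw): return f2w(uvw)+F[:,2]*.155
def margin(log): 
    L=np.array(log); return np.minimum(L-lo,hi-L).min(0)
def arc(phi0,phi1,n): return [[75*np.cos(a),75*np.sin(a),87] for a in np.linspace(phi0,phi1,n)]
def mk(th,psi): return R.from_euler('z',YAW)*R.from_euler('y',180-th,degrees=True)*R.from_euler('z',psi,degrees=True)
def run(q,wps,psiL,psiH,verbose=False,seqo=None):
    log=[]
    TL=mk(30,psiL); TH=mk(30,psiH)
    seq=[(np.array(x),T,'wp') for x,T in wps]
    seq+=[(g([118,-42,160]),TL,'levhi'),(g([118,-42,60]),TL,'lev'),(g([118,-90,60]),TL,'thr'),(g([118,-85,170]),TL,'up'),(g([0,75,170]),TH,'Lhi'),(g([0,75,87]),TH,'L')]
    seq+=[(g(a),TH,'arc') for a in arc(1.7,-2.9,12)]+[(g([-73,-18,170]),TH,'out')]
    if seqo: seq=seqo
    worst=9; done=0
    for x,T,n in seq:
        l=[]; q,ok=moveto(q,x,T,l); log+=l
        if verbose: print(n,len(l),np.round(q,2),round(margin(l or [q]).min(),2),ok)
        if not ok: return done-100,log
        if n!='wp': worst=min(worst,margin(l or [q]).min())
        done+=1
    return worst,log
E
cat > search.py <<'E'
from plan import *
import time
q0=r.get_obs()['joint_pos']; rng=np.random.default_rng(0)
best=[]; t=time.time(); N=0
while time.time()-t<300:
    N+=1
    psi1=rng.choice([0,-30,-60,-90,-120]); psiH=rng.choice([0,-30,-60,-90,-120])
    a=np.array([rng.uniform(.45,.8),rng.uniform(-.6,.3),rng.uniform(.45,.65)])
    b=np.array([rng.uniform(.4,.8),rng.uniform(-.7,.1),rng.uniform(.45,.65)])
    ta,tb=rng.choice([0,15,30]),rng.choice([0,15,30])
    mm,log=run(q0,[(a,mk(ta,psi1)),(b,mk(tb,psi1))],psi1,psiH)
    best.append((mm,len(log),psi1,psiH,a,ta,b,tb))
best.sort(key=lambda z:-z[0])
print(N)
for z in best[:8]: print([np.round(v,2).tolist() for v in z])
z=best[0]; run(q0,[(z[4],mk(z[5],z[2])),(z[6],mk(z[7],z[2]))],z[2],z[3],True)
E
time python3 search.py
```

```text
4270
[0.0, 91, 0, 0, [0.54, 0.28, 0.59], 30, [0.78, -0.21, 0.63], 0]
[0.0, 82, -30, 0, [0.57, 0.25, 0.51], 30, [0.56, 0.01, 0.64], 0]
[0.0, 77, -30, 0, [0.53, 0.2, 0.61], 30, [0.65, -0.12, 0.47], 15]
[0.0, 72, -30, 0, [0.49, 0.1, 0.53], 30, [0.67, 0.06, 0.47], 30]
[-81, 127, -30, -30, [0.52, 0.26, 0.53], 30, [0.72, -0.22, 0.58], 0]
[-81, 124, -30, -30, [0.57, 0.25, 0.57], 30, [0.73, -0.17, 0.54], 30]
[-81, 124, -30, -30, [0.59, 0.24, 0.6], 30, [0.78, 0.06, 0.63], 30]
[-94, 96, -30, -90, [0.58, 0.3, 0.65], 30, [0.67, -0.18, 0.59], 15]
wp 16 [-1.67  0.06  1.06  1.75  0.22  0.9   0.91] 0.03 True
wp 19 [-0.22  0.71  0.93  0.85 -0.57  1.78  2.08] 0.26 True
levhi 10 [-0.64  0.18  1.    2.01 -0.65  0.65  2.4 ] 0.33 True
lev 4 [-0.45  0.38  0.82  2.   -0.98  0.58  2.66] 0.04 True
thr 2 [-0.32  0.4   0.77  1.96 -0.99  0.63  2.73] 0.0 True
up 4 [-0.49  0.19  0.94  1.97 -0.68  0.7   2.48] 0.05 True
Lhi 7 [-0.73 -0.12  0.76  2.32 -0.04  0.39  1.71] 0.14 True
L 3 [-0.72  0.16  0.83  2.32 -0.88  0.3   2.51] 0.13 True
arc 1 [-0.7   0.15  0.81  2.34 -0.91  0.28  2.54] 0.11 True
arc 2 [-0.73  0.18  0.85  2.28 -0.84  0.33  2.46] 0.15 True
arc 2 [-0.71  0.21  0.87  2.21 -0.83  0.39  2.45] 0.18 True
arc 2 [-0.65  0.24  0.86  2.16 -0.85  0.44  2.5 ] 0.17 True
arc 2 [-0.57  0.26  0.85  2.13 -0.88  0.49  2.57] 0.14 True
arc 2 [-0.49  0.28  0.84  2.12 -0.93  0.52  2.66] 0.07 True
arc 2 [-0.33  0.26  0.72  2.13 -0.93  0.51  2.73] 0.0 True
arc 2 [ 0.03  0.22  0.37  2.17 -0.86  0.44  2.73] 0.0 True
arc 2 [ 0.41  0.2  -0.01  2.22 -0.8   0.37  2.73] 0.0 True
arc 2 [ 0.71  0.19 -0.33  2.29 -0.76  0.3   2.73] 0.0 True
arc 2 [ 0.89  0.19 -0.54  2.35 -0.76  0.24  2.73] 0.0 True
arc 2 [ 0.93  0.17 -0.63  2.4  -0.8   0.19  2.73] 0.0 True
out 3 [ 1.   -0.08 -0.57  2.41 -0.77  0.47  2.69] 0.02 True
real	5m1.611s
user	4m58.396s
sys	0m0.308s
```

```bash
sed -i 's/psi1=.*/psi1=rng.choice([0,30,60,90]); psiH=rng.choice([0,30,60,90,120])/' search.py; time python3 search.py
```

```text
4200
[0.0, 91, 30, 90, [0.58, 0.3, 0.65], 30, [0.67, -0.18, 0.59], 15]
[0.0, 81, 90, 90, [0.52, 0.27, 0.58], 30, [0.61, -0.03, 0.55], 15]
[0.0, 84, 60, 30, [0.5, 0.04, 0.62], 15, [0.67, -0.4, 0.57], 15]
[0.0, 103, 60, 90, [0.62, 0.3, 0.61], 15, [0.73, -0.49, 0.48], 0]
[0.0, 75, 30, 90, [0.51, 0.02, 0.52], 15, [0.77, -0.1, 0.5], 30]
[0.0, 85, 60, 0, [0.54, 0.13, 0.54], 15, [0.75, -0.22, 0.61], 0]
[0.0, 84, 90, 120, [0.63, 0.26, 0.59], 30, [0.76, 0.05, 0.61], 0]
[0.0, 85, 90, 30, [0.5, 0.29, 0.63], 15, [0.52, -0.05, 0.47], 30]
wp 17 [-1.58  0.2   1.11  1.56  0.    1.    0.58] 0.03 True
wp 17 [-0.54  0.42  1.04  1.43 -0.52  1.29  1.63] 0.24 True
levhi 7 [-0.65  0.18  1.02  2.01 -0.66  0.65  1.88] 0.31 True
lev 4 [-0.46  0.39  0.83  2.   -0.99  0.59  2.14] 0.03 True
thr 2 [-0.36  0.42  0.82  1.96 -1.02  0.65  2.23] 0.0 True
up 4 [-0.54  0.2   1.    1.97 -0.7   0.72  1.98] 0.07 True
Lhi 11 [-0.79 -0.13  0.81  2.32 -0.    0.39  0.11] 0.14 True
L 3 [-0.78  0.17  0.9   2.32 -0.92  0.31  0.97] 0.1 True
arc 1 [-0.77  0.16  0.88  2.34 -0.95  0.3   1.01] 0.07 True
arc 2 [-0.79  0.19  0.92  2.28 -0.89  0.35  0.92] 0.11 True
arc 2 [-0.77  0.22  0.93  2.21 -0.87  0.41  0.92] 0.14 True
arc 2 [-0.71  0.25  0.93  2.16 -0.89  0.46  0.96] 0.13 True
arc 2 [-0.63  0.28  0.92  2.13 -0.92  0.51  1.03] 0.1 True
arc 2 [-0.54  0.29  0.9   2.12 -0.97  0.54  1.12] 0.05 True
arc 2 [-0.46  0.3   0.88  2.13 -1.01  0.56  1.22] 0.01 True
arc 2 [-0.31  0.27  0.76  2.17 -1.02  0.53  1.29] 0.0 True
arc 2 [-0.12  0.23  0.58  2.22 -1.02  0.47  1.35] 0.0 True
arc 2 [ 0.11  0.19  0.33  2.29 -1.02  0.4   1.39] 0.0 True
arc 2 [ 0.37  0.17  0.02  2.35 -1.02  0.32  1.39] 0.0 True
arc 2 [ 0.56  0.15 -0.23  2.4  -1.02  0.24  1.36] 0.0 True
out 3 [ 0.54 -0.07 -0.12  2.41 -0.69  0.44  1.05] 0.05 True
real	5m1.554s
user	4m59.292s
sys	0m0.238s
```

```bash
cat > search2.py <<'E'
from plan import *
import time,sys
q0=r.get_obs()['joint_pos']; seed=int(sys.argv[1]); rng=np.random.default_rng(seed)
best=[]; t=time.time(); N=0
while time.time()-t<400:
    N+=1
    psiL=rng.choice([0,30,60,90]); psiH=rng.choice([30,60,90,120])
    k=rng.integers(1,4); wps=[]; ps=[]
    for i in range(k):
        x=np.array([rng.uniform(.4,.85),rng.uniform(-.75,.3),rng.uniform(.45,.7)])
        if np.hypot(x[0],x[1])>.9: x[:2]*=.9/np.hypot(x[0],x[1])
        th=rng.choice([-15,0,15,30,45]); ps_=rng.choice([-90,-45,0,45,90,135,180]) if rng.random()<.5 else psiL
        wps.append((x,mk(th,ps_))); ps.append((np.round(x,2).tolist(),int(th),int(ps_)))
    mm,log=run(q0,wps,psiL,psiH)
    best.append((mm,len(log),int(psiL),int(psiH),ps))
best.sort(key=lambda z:-z[0])
print(N)
for z in best[:5]: print(z)
E
nproc; for i in 1 2 3 4 5 6 7 8; do python3 search2.py $i > s2_$i.txt 2>&1 & done; wait; grep -h '(' s2_*.txt | sort -t'(' -k3 -rn | head -5; cat s2_1.txt; grep -ho "^(np.float64([-0-9.]*" s2_*.txt | sort -t'(' -k3 -g | tail -5
```

```text
4
(np.float64(0.03896130141664389), 121, 60, 120, [([0.46, 0.09, 0.59], 15, 60), ([0.65, -0.55, 0.47], 45, 180), ([0.61, -0.52, 0.46], 0, 60)])
(np.float64(0.021498399492463016), 122, 60, 120, [([0.48, -0.31, 0.67], 45, 45), ([0.52, 0.16, 0.67], 15, 180), ([0.59, -0.24, 0.49], 0, 180)])
(np.float64(0.013444706572921294), 133, 60, 90, [([0.61, 0.27, 0.52], 30, 135), ([0.72, -0.21, 0.66], 0, 60), ([0.64, -0.63, 0.46], 45, 180)])
(np.float64(0.00915691209556746), 105, 90, 60, [([0.43, 0.23, 0.6], 45, 90), ([0.76, -0.49, 0.55], -15, 90)])
(np.float64(0.006628900975501395), 111, 0, 60, [([0.47, 0.21, 0.51], 30, 0), ([0.78, -0.19, 0.69], 30, -45), ([0.71, -0.56, 0.46], 45, 0)])
this script no longer has the robot
Exception ignored in: <_io.TextIOWrapper mode='rw' encoding='UTF-8'>
Traceback (most recent call last):
BrokenPipeError: [Errno 32] Broken pipe
(np.float64(0.006628900975501395
(np.float64(0.00915691209556746
(np.float64(0.013444706572921294
(np.float64(0.021498399492463016
(np.float64(0.03896130141664389
```

```bash
python3 - <<'E'
from plan import *
o=r.get_obs(); q=o['joint_pos']; print(np.round(q,4),o['time'])
run(q,[([.46,.09,.59],mk(15,60)),([.65,-.55,.47],mk(45,180)),([.61,-.52,.46],mk(0,60))],60,120,True)
E
```

```text
[-1.4478 -0.4952  1.374   2.0335  0.6818  0.7367  1.2594] 4.5
wp 12 [-1.19 -0.22  0.73  1.88  0.24  1.19  0.07] 0.04 True
wp 23 [ 0.55  0.55  0.31  1.4  -1.02  0.93 -0.21] 0.0 True
wp 23 [ 0.49  0.61  0.21  1.18 -0.12  1.36  1.28] 0.03 True
levhi 12 [ 0.24  0.1   0.03  2.01 -0.39  0.58  1.13] 0.42 True
lev 4 [ 0.24  0.28 -0.02  2.   -0.47  0.41  1.2 ] 0.25 True
thr 2 [ 0.33  0.31 -0.03  1.96 -0.51  0.45  1.31] 0.27 True
up 4 [ 0.33  0.12  0.02  1.97 -0.43  0.62  1.23] 0.33 True
Lhi 11 [ 0.18 -0.09 -0.1   2.32 -0.32  0.41 -0.12] 0.14 True
L 3 [ 0.17  0.11 -0.12  2.32 -0.43  0.21 -0.01] 0.05 True
arc 1 [ 0.2   0.11 -0.14  2.34 -0.46  0.2   0.03] 0.04 True
arc 2 [ 0.14  0.12 -0.1   2.28 -0.37  0.25 -0.07] 0.06 True
arc 2 [ 0.15  0.14 -0.08  2.21 -0.36  0.29 -0.07] 0.11 True
arc 2 [ 0.19  0.16 -0.08  2.16 -0.38  0.33 -0.02] 0.15 True
arc 2 [ 0.26  0.18 -0.09  2.13 -0.42  0.36  0.08] 0.19 True
arc 2 [ 0.33  0.2  -0.1   2.12 -0.48  0.38  0.19] 0.21 True
arc 2 [ 0.42  0.2  -0.12  2.13 -0.55  0.38  0.31] 0.22 True
arc 2 [ 0.49  0.21 -0.15  2.17 -0.63  0.37  0.44] 0.21 True
arc 2 [ 0.56  0.2  -0.18  2.22 -0.72  0.35  0.57] 0.19 True
arc 2 [ 0.62  0.19 -0.23  2.29 -0.81  0.31  0.68] 0.15 True
arc 2 [ 0.65  0.17 -0.28  2.35 -0.91  0.27  0.77] 0.11 True
arc 2 [ 0.65  0.15 -0.32  2.4  -0.98  0.23  0.81] 0.04 True
out 3 [ 0.63 -0.07 -0.21  2.41 -0.71  0.45  0.54] 0.05 True
```

```bash
python3 - <<'E'
from plan import *
q=r.get_obs()['joint_pos']
w=lambda *a:(np.array(a[0]),mk(*a[1:]),'wp')
for z in (.47,.52,.55):
  for psiL in (0,):
    seq=[w([.46,.09,.59],15,60),w([.65,-.55,z],45,180),w([.61,-.5,z],0,60),w(g([70,-42,210]),30,psiL)]
    TH=mk(30,90);TL=mk(30,psiL)
    seq+=[(g([118,-42,160]),TL,'levhi'),(g([118,-42,60]),TL,'lev'),(g([118,-90,60]),TL,'thr'),(g([118,-85,170]),TL,'up'),(g([0,75,170]),TH,'Lhi'),(g([0,75,87]),TH,'L')]
    seq+=[(g(a),TH,'arc') for a in arc(1.7,-2.9,6)]+[(g([-73,-18,170]),TH,'out')]
    print(z); run(q,None or [],0,0,True,seq)
E
```

```text
0.47
wp 12 [-1.19 -0.22  0.73  1.88  0.24  1.19  0.07] 0.04 True
wp 23 [ 0.55  0.55  0.31  1.4  -1.02  0.93 -0.21] 0.0 True
wp 23 [ 0.47  0.58  0.21  1.21 -0.12  1.36  1.25] 0.03 True
wp 13 [ 0.4  -0.02 -0.07  2.1  -0.4   0.63  2.24] 0.36 True
levhi 3 [ 0.36  0.1  -0.11  2.01 -0.36  0.57  2.15] 0.39 True
lev 4 [ 0.34  0.28 -0.13  2.   -0.39  0.4   2.18] 0.24 True
thr 2 [ 0.43  0.31 -0.15  1.96 -0.43  0.43  2.28] 0.25 True
up 4 [ 0.46  0.12 -0.12  1.97 -0.39  0.62  2.25] 0.31 True
Lhi 17 [ 0.32 -0.09 -0.23  2.32 -0.35  0.41  0.44] 0.14 True
L 3 [ 0.3   0.11 -0.26  2.32 -0.35  0.21  0.44] 0.05 True
arc 1 [ 0.32  0.11 -0.28  2.34 -0.39  0.19  0.48] 0.03 True
arc 3 [ 0.28  0.15 -0.22  2.2  -0.29  0.29  0.39] 0.07 True
arc 3 [ 0.41  0.19 -0.23  2.12 -0.37  0.36  0.57] 0.16 True
arc 3 [ 0.6   0.21 -0.29  2.15 -0.51  0.36  0.84] 0.2 True
arc 3 [ 0.76  0.2  -0.38  2.27 -0.7   0.3   1.1 ] 0.14 True
arc 3 [ 0.82  0.16 -0.51  2.4  -0.89  0.2   1.24] 0.04 True
out 3 [ 0.84 -0.08 -0.41  2.41 -0.74  0.46  1.1 ] 0.05 True
0.52
wp 12 [-1.19 -0.22  0.73  1.88  0.24  1.19  0.07] 0.04 True
wp 23 [ 0.48
[... 1270 characters left out ...]
8  0.02  2.   -0.49  0.41  2.27] 0.25 True
thr 2 [ 0.3   0.31  0.    1.96 -0.53  0.45  2.37] 0.27 True
up 4 [ 0.29  0.12  0.06  1.97 -0.43  0.63  2.28] 0.33 True
Lhi 17 [ 0.15 -0.09 -0.06  2.32 -0.31  0.41  0.4 ] 0.14 True
L 3 [ 0.14  0.11 -0.09  2.32 -0.44  0.22  0.53] 0.06 True
arc 1 [ 0.16  0.11 -0.1   2.34 -0.48  0.2   0.57] 0.04 True
arc 3 [ 0.12  0.15 -0.04  2.2  -0.38  0.3   0.48] 0.08 True
arc 3 [ 0.25  0.19 -0.05  2.12 -0.46  0.37  0.66] 0.17 True
arc 3 [ 0.43  0.21 -0.1   2.15 -0.62  0.38  0.93] 0.21 True
arc 3 [ 0.57  0.19 -0.17  2.27 -0.81  0.33  1.2 ] 0.17 True
arc 3 [ 0.6   0.15 -0.27  2.4  -1.    0.24  1.35] 0.02 True
out 3 [ 0.58 -0.07 -0.16  2.41 -0.7   0.45  1.06] 0.05 True
```

```bash
cat >> h.py <<'E'
def mk(th,psi): return R.from_euler('z',YAW)*R.from_euler('y',180-th,degrees=True)*R.from_euler('z',psi,degrees=True)
def g(uvw,T=None):
    return f2w(uvw)-(T or mk(30,0)).apply([0,0,.155])
def cmd(x,T,step=32,ang=5.8,n=None):
    o,Rt=where(); d=Rt.inv().apply(np.array(x)-o['tool_pos'])*1000; a=(Rt.inv()*T).as_rotvec()
    n=n or int(max(1,np.ceil(max(np.linalg.norm(d)/step,np.degrees(np.linalg.norm(a))/ang))))
    S=sum(R.from_rotvec(a*k/n).as_matrix() for k in range(n)); t=np.linalg.solve(S,d)
    print(' n',n,'row',np.round(t,1).tolist(),np.round(np.degrees(a)/n,2).tolist(),'total',np.round(d,1),np.round(np.degrees(a),1))
E
python3 - <<'E'
from h import *
cmd([.46,.09,.59],mk(15,60))
E
```

```text
t4.50 tcp [ 0.5357 -0.1666  0.4597] grasp uvw [109.6 -42.5 198.3] F(uvw) [-0.2  0.9 -0.2] w 55.1
 j [-1.45 -0.5   1.37  2.03  0.68  0.74  1.26] roterr deg(tool) [-0.2  0.8  0.1]
 n 11 row [11.5, 21.5, -14.3] [0.73, 1.31, 5.42] total [ -14.5  259.8 -144.2] [ 8.1 14.4 59.6]
```

```bash
python3 -m jog '[[11,21,-15,0.7,1.3,5.4,55],[11,21,-15,0.7,1.3,5.4,55],[11,21,-15,0.7,1.3,5.4,55],[11,21,-15,0.7,1.3,5.4,55],[11,21,-15,0.7,1.3,5.4,55],[11,21,-15,0.7,1.3,5.4,55],[11,21,-15,0.7,1.3,5.4,55],[11,21,-15,0.7,1.3,5.4,55],[11,21,-15,0.7,1.3,5.4,55],[11,21,-15,0.7,1.3,5.4,55]]'
python3 - <<'E'
from h import *
cmd([.46,.09,.59],mk(15,60))
cmd([.65,-.55,.5],mk(45,180))
E
```

```text
time: 5.33
tool_pos: [0.454, 0.0605, 0.5836]
eef_rot: [1.326, 2.579, 0.195]
contact_force: [1.4, 0.0, 0.3]
width: 0.0547
t5.33 tcp [0.454  0.0605 0.5836] grasp uvw [ 70.9 188.7 345. ] F(uvw) [ 1.3 -0.1 -0.5] w 54.7
 j [-1.02 -0.23  0.6   1.92  0.25  1.17  0.13] roterr deg(tool) [ -7.5 -13.2 -57.3]
 n 1 row [19.7, 23.3, -4.2] [0.3, 0.45, 2.4] total [19.7 23.3 -4.2] [0.3 0.4 2.4]
t5.33 tcp [0.454  0.0605 0.5836] grasp uvw [ 70.9 188.7 345. ] F(uvw) [ 1.3 -0.1 -0.5] w 54.7
 j [-1.02 -0.23  0.6   1.92  0.25  1.17  0.13] roterr deg(tool) [ -7.5 -13.2 -57.3]
 n 22 row [-28.9, 20.2, 0.8] [-1.42, 0.8, 5.42] total [-594.9 -219.6  126.2] [-31.3  17.5 119.3]
```

```bash
cat >> h.py <<'E'
def part(x,T,m,step=32,ang=5.8):
    o=r.get_obs(); Rt=R.from_rotvec(o['eef_rot']); d=np.array(x)-o['tool_pos']; a=(Rt.inv()*T).as_rotvec()
    n=int(np.ceil(max(np.linalg.norm(d)*1000/step,np.degrees(np.linalg.norm(a))/ang)))
    f=min(1,m/n); print('remaining',n); cmd(o['tool_pos']+d*f,Rt*R.from_rotvec(a*f),n=min(m,n))
E
python3 - <<'E'
from h import *
part([.65,-.55,.5],mk(45,180),7)
E
```

```text
remaining 22
t5.33 tcp [0.454  0.0605 0.5836] grasp uvw [ 70.9 188.7 345. ] F(uvw) [ 1.3 -0.1 -0.5] w 54.7
 j [-1.02 -0.23  0.6   1.92  0.25  1.17  0.13] roterr deg(tool) [ -7.5 -13.2 -57.3]
 n 7 row [-29.5, -2.4, 4.0] [-1.42, 0.8, 5.42] total [-189.3  -69.9   40.1] [-10.    5.6  37.9]
```

```bash
python3 -m jog '[[-29,-2,4,-1.4,0.8,5.4,55],[-29,-2,4,-1.4,0.8,5.4,55],[-29,-2,4,-1.4,0.8,5.4,55],[-29,-2,4,-1.4,0.8,5.4,55],[-29,-2,4,-1.4,0.8,5.4,55],[-29,-2,4,-1.4,0.8,5.4,55],[-29,-2,4,-1.4,0.8,5.4,55]]'
python3 - <<'E'
from h import *
part([.65,-.55,.5],mk(45,180),8)
E
```

```text
time: 5.92
tool_pos: [0.5214, -0.127, 0.5615]
eef_rot: [2.1, 2.013, 0.609]
contact_force: [1.4, 0.9, -0.9]
width: 0.0548
remaining 15
t5.92 tcp [ 0.5214 -0.127   0.5615] grasp uvw [133.   19.1 294.7] F(uvw) [ 0.8  0.8 -1.5] w 54.8
 j [-0.91 -0.12  1.04  1.88 -0.14  0.94  0.17] roterr deg(tool) [  1.  -10.7 -97.4]
 n 8 row [-25.0, 17.2, 2.4] [-1.4, 0.75, 5.35] total [-227.5   66.8   22. ] [-11.2   6.   42.8]
```

```bash
python3 -m jog '[[-25,17,2,-1.4,0.8,5.4,55],[-25,17,2,-1.4,0.8,5.4,55],[-25,17,2,-1.4,0.8,5.4,55],[-25,17,2,-1.4,0.8,5.4,55],[-25,17,2,-1.4,0.8,5.4,55],[-25,17,2,-1.4,0.8,5.4,55],[-25,17,2,-1.4,0.8,5.4,55],[-25,17,2,-1.4,0.8,5.4,55]]'
python3 - <<'E'
from h import *
part([.65,-.55,.5],mk(45,180),8)
E
```

```text
time: 6.58
tool_pos: [0.5875, -0.3376, 0.5322]
eef_rot: [2.671, 1.156, 0.965]
contact_force: [0.4, -0.9, -0.7]
width: 0.0552
remaining 8
t6.58 tcp [ 0.5875 -0.3376  0.5322] grasp uvw [ 196.8 -194.1  242.4] F(uvw) [-0.  -0.9 -0.7] w 55.2
 j [-0.22  0.38  1.01  1.67 -1.01  1.08  0.37] roterr deg(tool) [  11.1   -6.9 -138.1]
 n 8 row [-8.8, 26.7, 4.5] [-1.35, 0.7, 5.03] total [-128.6  181.3   25.3] [-10.8   5.6  40.2]
```

```bash
python3 -m jog '[[-9,27,4,-1.4,0.7,5,55],[-9,27,4,-1.4,0.7,5,55],[-9,27,4,-1.4,0.7,5,55],[-9,27,4,-1.4,0.7,5,55],[-9,27,4,-1.4,0.7,5,55],[-9,27,4,-1.4,0.7,5,55],[-9,27,4,-1.4,0.7,5,55],[-9,27,4,-1.4,0.7,5,55]]'
python3 - <<'E'
from plan import *
import h
q=r.get_obs()['joint_pos']; 
w=lambda *a:(np.array(a[0]),mk(*a[1:]),'wp')
def rest(pre,psiL=0):
    TH=mk(30,90);TL=mk(30,psiL)
    seq=pre+[w(g([70,-42,210]),30,psiL),(g([118,-42,160]),TL,'levhi'),(g([118,-42,60]),TL,'lev'),(g([118,-90,60]),TL,'thr'),(g([118,-85,170]),TL,'up'),(g([0,75,170]),TH,'Lhi'),(g([0,75,87]),TH,'L')]
    seq+=[(g(a),TH,'arc') for a in arc(1.7,-2.9,6)]+[(g([-73,-18,170]),TH,'out')]
    run(q,[],0,0,True,seq)
rest([w([.61,-.5,.5],0,60)]); print(); rest([])
h.cmd([.61,-.5,.5],mk(0,60))
E
```

```text
time: 7.25
tool_pos: [0.6444, -0.5608, 0.4979]
eef_rot: [-2.882, -0.065, -1.204]
contact_force: [0.3, -0.2, -0.7]
width: 0.0547
wp 23 [ 0.45  0.58  0.25  1.17 -0.14  1.42  1.26] 0.04 True
wp 13 [ 0.35 -0.02 -0.02  2.1  -0.4   0.63  2.23] 0.36 True
levhi 3 [ 0.31  0.1  -0.05  2.01 -0.37  0.57  2.16] 0.39 True
lev 4 [ 0.3   0.28 -0.09  2.   -0.42  0.4   2.21] 0.24 True
thr 2 [ 0.39  0.31 -0.1   1.96 -0.46  0.44  2.31] 0.26 True
up 4 [ 0.41  0.12 -0.06  1.97 -0.41  0.62  2.26] 0.32 True
Lhi 17 [ 0.27 -0.09 -0.18  2.32 -0.34  0.41  0.42] 0.14 True
L 3 [ 0.25  0.11 -0.2   2.32 -0.38  0.21  0.47] 0.05 True
arc 1 [ 0.27  0.11 -0.22  2.34 -0.42  0.2   0.51] 0.04 True
arc 3 [ 0.23  0.15 -0.16  2.2  -0.31  0.3   0.42] 0.07 True
arc 3 [ 0.36  0.19 -0.18  2.12 -0.4   0.36  0.6 ] 0.16 True
arc 3 [ 0.54  0.21 -0.23  2.15 -0.55  0.37  0.87] 0.2 True
arc 3 [ 0.7   0.2  -0.32  2.27 -0.74  0.31  1.14] 0.15 True
arc 3 [ 0.75  0.16 -0.43  2.4  -0.93  0.22  1.28] 0.06 True
out 3 [ 0.75 -0.07 -0.33  2.41 -0.73  0.46  1.08] 0.05 True

wp 33 [ 0.39 -0.02 -0.07  2.1  -0.4   0.63  2.24] 0.02 True
levhi 3 [ 0.
[... 347 characters left out ...]

arc 1 [ 0.32  0.11 -0.27  2.34 -0.39  0.19  0.48] 0.03 True
arc 3 [ 0.28  0.15 -0.21  2.2  -0.29  0.29  0.4 ] 0.07 True
arc 3 [ 0.41  0.19 -0.22  2.12 -0.37  0.36  0.58] 0.16 True
arc 3 [ 0.59  0.21 -0.28  2.15 -0.52  0.36  0.84] 0.2 True
arc 3 [ 0.75  0.2  -0.38  2.27 -0.71  0.3   1.11] 0.14 True
arc 3 [ 0.81  0.16 -0.5   2.4  -0.9   0.21  1.25] 0.05 True
out 3 [ 0.82 -0.08 -0.4   2.41 -0.74  0.46  1.09] 0.05 True
t7.25 tcp [ 0.6444 -0.5608  0.4979] grasp uvw [ 242.5 -442.8  193.6] F(uvw) [-0.1 -0.2 -0.8] w 54.7
 j [ 0.52  0.58  0.36  1.31 -1.    0.92 -0.26] roterr deg(tool) [-24.   -0.6 177.9]
 n 22 row [2.1, -3.2, 0.3] [2.15, -1.23, -5.15] total [-20.8 -62.3 -24. ] [  47.3  -27.  -113.2]
```

```bash
python3 - <<'E'
from plan import *
import h
q=r.get_obs()['joint_pos']; 
w=lambda *a:(np.array(a[0]),mk(*a[1:]),'wp')
run(q,[],0,0,True,[w([.5,-.4,.52],30,90),w(g([60,-42,210]),30,0),w(g([118,-42,160]),30,0)])
h.part([.5,-.4,.52],mk(30,90),8)
E
```

```text
wp 17 [ 0.5   0.17  0.24  1.74 -0.54  0.95  1.05] 0.03 True
wp 17 [ 0.33 -0.03  0.01  2.12 -0.41  0.62  2.25] 0.34 True
wp 3 [ 0.29  0.1  -0.03  2.01 -0.37  0.57  2.17] 0.37 True
remaining 16
t7.25 tcp [ 0.6444 -0.5608  0.4979] grasp uvw [ 242.5 -442.8  193.6] F(uvw) [-0.1 -0.2 -0.8] w 54.7
 j [ 0.52  0.58  0.36  1.31 -1.    0.92 -0.26] roterr deg(tool) [-24.   -0.6 177.9]
 n 8 row [-1.5, -12.2, -6.4] [0.77, -0.74, -5.62] total [-40.3 -83.6 -56.5] [  6.2  -5.9 -45. ]
```

```bash
python3 -m jog '[[-2,-12,-6,0.8,-0.7,-5.6,55],[-2,-12,-6,0.8,-0.7,-5.6,55],[-2,-12,-6,0.8,-0.7,-5.6,55],[-2,-12,-6,0.8,-0.7,-5.6,55],[-2,-12,-6,0.8,-0.7,-5.6,55],[-2,-12,-6,0.8,-0.7,-5.6,55],[-2,-12,-6,0.8,-0.7,-5.6,55],[-2,-12,-6,0.8,-0.7,-5.6,55]]'
python3 - <<'E'
from h import *
part([.5,-.4,.52],mk(30,90),8)
E
```

```text
time: 7.92
tool_pos: [0.5642, -0.4965, 0.4921]
eef_rot: [2.562, 1.168, 0.914]
contact_force: [0.1, -0.5, -0.3]
width: 0.0555
remaining 8
t7.92 tcp [ 0.5642 -0.4965  0.4921] grasp uvw [ 152.  -364.9  222.8] F(uvw) [-0.1 -0.5 -0.3] w 55.5
 j [ 0.54  0.42  0.28  1.52 -0.8   0.94  0.45] roterr deg(tool) [  10.     0.  -134.8]
 n 8 row [10.0, -9.4, -6.4] [0.72, -0.71, -5.62] total [ 51.3 -94.  -52.5] [  5.7  -5.7 -44.9]
```

```bash
python3 -m jog '[[10,-9,-6,0.7,-0.7,-5.6,55],[10,-9,-6,0.7,-0.7,-5.6,55],[10,-9,-6,0.7,-0.7,-5.6,55],[10,-9,-6,0.7,-0.7,-5.6,55],[10,-9,-6,0.7,-0.7,-5.6,55],[10,-9,-6,0.7,-0.7,-5.6,55],[10,-9,-6,0.7,-0.7,-5.6,55],[10,-9,-6,0.7,-0.7,-5.6,55]]'
python3 - <<'E'
from h import *
part(g([60,-42,210]),mk(30,0),8)
E
```

```text
time: 8.58
tool_pos: [0.4977, -0.4038, 0.5149]
eef_rot: [1.847, 2.01, 0.516]
contact_force: [-0.6, 0.6, 0.7]
width: 0.055
remaining 16
t8.58 tcp [ 0.4977 -0.4038  0.5149] grasp uvw [  90.1 -277.3  271.7] F(uvw) [-0.1  0.7  0.8] w 55.0
 j [ 0.49  0.21  0.2   1.72 -0.5   0.88  1.03] roterr deg(tool) [ -0.4  -0.  -88.3]
 n 8 row [14.7, 3.6, 3.8] [-0.02, -0.0, -5.52] total [117.9 -11.8  30.5] [ -0.2  -0.  -44.2]
```

```bash
python3 -m jog '[[15,4,4,0,0,-5.5,55],[15,4,4,0,0,-5.5,55],[15,4,4,0,0,-5.5,55],[15,4,4,0,0,-5.5,55],[15,4,4,0,0,-5.5,55],[15,4,4,0,0,-5.5,55],[15,4,4,0,0,-5.5,55],[15,4,4,0,0,-5.5,55]]'
python3 - <<'E'
from h import *
part(g([70,-42,210]),mk(30,0),8)
E
```

```text
time: 9.25
tool_pos: [0.4916, -0.2844, 0.4785]
eef_rot: [0.891, 2.49, 0.262]
contact_force: [-0.5, -0.2, 0.7]
width: 0.0548
remaining 8
t9.25 tcp [ 0.4916 -0.2844  0.4785] grasp uvw [  72.8 -158.6  239.9] F(uvw) [-0.1 -0.2  0.8] w 54.8
 j [ 0.43  0.09  0.05  1.93 -0.4   0.7   1.62] roterr deg(tool) [ -0.6   0.1 -42.5]
 n 8 row [6.3, 13.3, 3.7] [-0.07, 0.01, -5.31] total [80.1 83.1 28.8] [ -0.6   0.1 -42.5]
```

```bash
python3 -m jog '[[6,13,4,0,0,-5.3,55],[6,13,4,0,0,-5.3,55],[6,13,4,0,0,-5.3,55],[6,13,4,0,0,-5.3,55],[6,13,4,0,0,-5.3,55],[6,13,4,0,0,-5.3,55],[6,13,4,0,0,-5.3,55],[6,13,4,0,0,-5.3,55]]'
python3 - <<'E'
from h import *
cmd(g([118,-41,130]),mk(30,0))
E
```

```text
time: 9.92
tool_pos: [0.498, -0.1714, 0.4449]
eef_rot: [-0.108, 2.618, -0.004]
contact_force: [-0.8, 0.5, -0.4]
width: 0.0552
t9.92 tcp [ 0.498  -0.1714  0.4449] grasp uvw [ 66.9 -46.3 204.5] F(uvw) [-0.9  0.6  0. ] w 55.2
 j [ 0.34  0.04 -0.08  2.06 -0.27  0.55  2.1 ] roterr deg(tool) [-0.6 -0.1  1.7]
 n 3 row [-17.0, 1.1, 24.8] [-0.2, -0.04, 0.57] total [-51.    3.   74.3] [-0.6 -0.1  1.7]
```

```bash
python3 -m jog '[[-13,1,19,0,0,0.4,55],[-13,1,19,0,0,0.4,55],[-13,1,19,0,0,0.4,55],[-13,1,19,0,0,0.4,55],[0,0,0,0,0,0,55]]'
python3 - <<'E'
from h import *
cmd(g([118,-42,58]),mk(30,0))
o,p=shot('wrist','w3.png')
for l in ['release_pin']:
  for d in r.pinpoint(p,l)[:1]: print(l,round(d['conf'],2),np.round(w2f(towld(o,p,d['position'])),1))
E
```

```text
time: 10.33
tool_pos: [0.5824, -0.1616, 0.4021]
eef_rot: [-0.078, 2.618, 0.005]
contact_force: [-1.5, -0.2, -0.7]
width: 0.0554
t10.33 tcp [ 0.5824 -0.1616  0.4021] grasp uvw [119.  -41.1 125. ] F(uvw) [-1.6 -0.1  0.1] w 55.4
 j [ 0.28  0.21 -0.09  1.96 -0.21  0.47  1.98] roterr deg(tool) [-0.5 -0.1  0.3]
 n 3 row [0.4, -0.6, 22.3] [-0.18, -0.03, 0.11] total [ 1.1 -1.7 67. ] [-0.5 -0.1  0.3]
release_pin 0.58 [120.8 -41.   60.4]
```

View pics/w3.png

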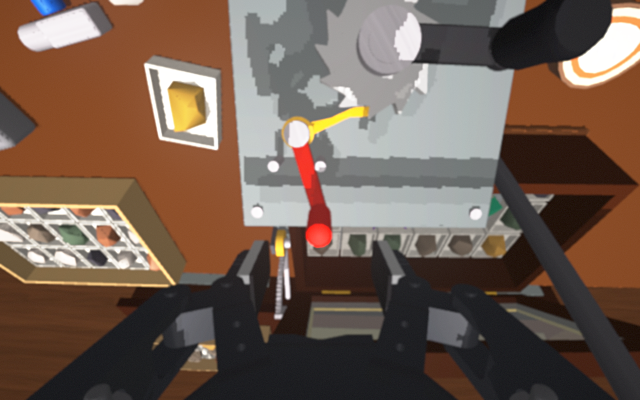

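```bash
python3 -m jog '[[0,0,17,0,0,0,55],[0,0,17,0,0,0,55],[0,0,17,0,0,0,55],[0,0,16,0,0,0,55]]'
python3 - <<'E'
from h import *
cmd(g([119,-42,60]),mk(30,0))
E
```

```text
time: 10.77
tool_pos: [0.612, -0.1649, 0.3488]
eef_rot: [-0.071, 2.612, -0.001]
contact_force: [0.6, -0.0, 0.6]
width: 0.0551
t10.77 tcp [ 0.612  -0.1649  0.3488] grasp uvw [118.9 -46.9  64.2] F(uvw) [ 0.8 -0.1  0.2] w 55.1
 j [ 0.27  0.32 -0.1   1.95 -0.22  0.36  2.  ] roterr deg(tool) [-0.9  0.3  0.1]
 n 1 row [-0.9, 2.7, 4.1] [-0.86, 0.28, 0.15] total [-0.9  2.7  4.1] [-0.9  0.3  0.1]
```

```bash
python3 -m jog '[[0,-8,1,-0.4,0,0,55],[0,-8,1,-0.4,0,0,55],[0,-8,1,0,0,0,55],[0,-8,1,0,0,0,55],[0,-8,0,0,0,0,55]]'
python3 - <<'E'
from h import *
where()
E
```

```text
time: 11.18
tool_pos: [0.6147, -0.2063, 0.3447]
eef_rot: [-0.077, 2.614, 0.02]
contact_force: [0.1, 2.5, -1.6]
width: 0.055
t11.18 tcp [ 0.6147 -0.2063  0.3447] grasp uvw [116.9 -85.9  60.4] F(uvw) [-0.6  2.5 -1.5] w 55.0
 j [ 0.39  0.35 -0.16  1.91 -0.28  0.39  2.12] roterr deg(tool) [0.1 0.2 0.2]
```

```bash
python3 -m jog '[[0,-6,0,0,0,0,55],[0,-6,0,0,0,0,55],[0,-3,0,0,0,0,55],[0,0,0,0,0,0,55]]'
python3 - <<'E'
from h import *
where()
o,p=shot('wrist','w4.png')
for l in ['release_pin','pawl_nose']:
  for d in r.pinpoint(p,l)[:1]: print(l,round(d['conf'],2),np.round(w2f(towld(o,p,d['position'])),1))
E
```

```text
time: 11.52
tool_pos: [0.6153, -0.2179, 0.345]
eef_rot: [-0.085, 2.616, 0.031]
contact_force: [-0.4, -0.5, -0.9]
width: 0.055
t11.52 tcp [ 0.6153 -0.2179  0.345 ] grasp uvw [116.6 -96.   60.7] F(uvw) [-0.8 -0.4 -0.6] w 55.0
 j [ 0.43  0.36 -0.17  1.9  -0.29  0.41  2.16] roterr deg(tool) [0.6 0.  0.4]
release_pin 0.96 [119.1 -77.5  60. ]
pawl_nose 0.67 [41.8 -8.3 14.9]
```

View pics/w4.png

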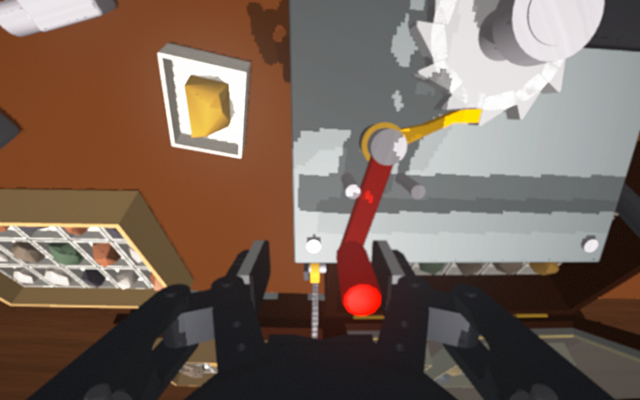

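```bash
python3 -m jog '[[0,8,-10,0,0,0,55],[0,0,-30,0,0,0,55],[0,0,-30,0,0,0,55],[5,0,-25,0,0,0,55]]'
python3 - <<'E'
from h import *
part(g([4,75,175]),mk(30,90),8)
E
```

```text
time: 12.0
tool_pos: [0.5614, -0.2144, 0.4237]
eef_rot: [-0.082, 2.622, 0.032]
contact_force: [-0.0, -0.2, 0.1]
width: 0.0548
remaining 16
t12.00 tcp [ 0.5614 -0.2144  0.4237] grasp uvw [108.6 -89.5 155.7] F(uvw) [ 0.  -0.2  0.1] w 54.8
 j [ 0.45  0.2  -0.16  1.93 -0.29  0.55  2.15] roterr deg(tool) [ 0.6 -0.3  0.2]
 n 8 row [9.9, 7.8, -1.1] [0.01, -0.04, 5.64] total [52.5 83.4 -8.5] [ 0.1 -0.4 45.1]
```

```bash
python3 -m jog '[[10,8,-2,0,0,5.6,55],[10,8,-2,0,0,5.6,55],[10,8,-2,0,0,5.6,55],[10,8,-2,0,0,5.6,55],[10,8,-1,0,0,5.6,55],[10,8,-1,0,0,5.6,55],[10,8,-1,0,0,5.6,55],[10,8,-1,0,0,5.6,55]]'
python3 - <<'E'
from h import *
part(g([4,75,175]),mk(30,90),9)
E
```

```text
time: 12.67
tool_pos: [0.4969, -0.1373, 0.4204]
eef_rot: [0.986, 2.448, 0.298]
contact_force: [0.3, -0.3, -0.2]
width: 0.0549
remaining 8
t12.67 tcp [ 0.4969 -0.1373  0.4204] grasp uvw [ 57.4 -11.6 182.9] F(uvw) [ 0.1 -0.3 -0.3] w 54.9
 j [ 0.27  0.04 -0.09  2.12 -0.24  0.47  1.17] roterr deg(tool) [ -0.1   0.8 -47. ]
 n 8 row [12.7, -1.6, 0.9] [0.05, 0.08, 5.38] total [97.9 20.5  6.7] [ 0.4  0.6 43. ]
```

```bash
python3 -m jog '[[13,-2,0,0,0,5.4,55],[13,-2,0,0,0,5.4,55],[13,-2,0,0,0,5.4,55],[13,-2,0,0,0,5.4,55],[13,-2,0,0,0,5.4,55],[13,-2,0,0,0,5.4,55],[13,-2,0,0,0,5.4,55],[13,-2,0,0,0,5.4,55]]'
python3 - <<'E'
from h import *
cmd(g([4,75,150]),mk(30,90))
o,p=shot('wrist','w5.png')
for l in ['handle','pawl_nose','crank_axis','release_pin','wheel_centre']:
  for d in r.pinpoint(p,l)[:1]: print(l,round(d['conf'],2),np.round(w2f(towld(o,p,d['position'])),1))
E
```

```text
time: 13.33
tool_pos: [0.4399, -0.0525, 0.3968]
eef_rot: [1.916, 1.92, 0.55]
contact_force: [-0.3, 0.4, -0.1]
width: 0.0547
t13.33 tcp [ 0.4399 -0.0525  0.3968] grasp uvw [  2.1  74.9 188.5] F(uvw) [-0.3  0.4  0. ] w 54.7
 j [ 0.21 -0.06 -0.23  2.28 -0.05  0.37  0.02] roterr deg(tool) [  0.3   1.7 -92.8]
 n 2 row [-0.9, 2.4, 19.3] [0.64, 0.44, -1.41] total [-1.5  4.5 38.6] [ 1.3  0.9 -2.8]
handle 0.84 [ 1.9 76.7 55.6]
pawl_nose 0.55 [ 43.8 -10.5  16.6]
crank_axis 0.86 [ 1.8 -2.  83.8]
wheel_centre 0.79 [ 0.9 -0.7 13.8]
```

View pics/w5.png

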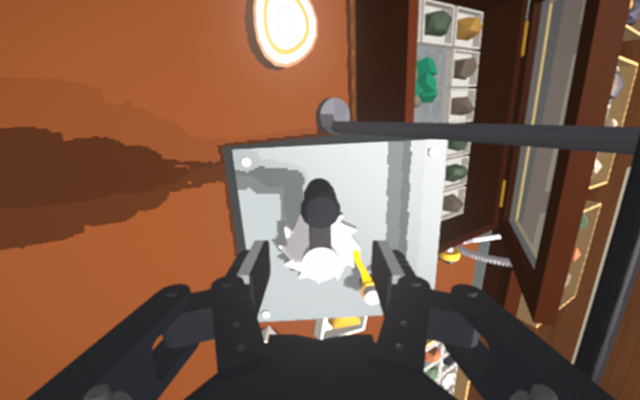

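```bash
python3 -m jog '[[0,0,20,0.4,0.3,-1,55],[0,0,20,0.4,0.3,-1,55],[0,0,20,0.4,0.3,-1,55],[0,1,20,0,0,0,55],[0,0,10,0,0,0,55]]'
python3 - <<'E'
from h import *
cmd(g([2,75,88]),mk(30,90))
o,p=shot('wrist','w6.png')
E
```

```text
time: 14.05
tool_pos: [0.4903, -0.0554, 0.3207]
eef_rot: [1.85, 1.996, 0.529]
contact_force: [-1.1, 0.1, 0.2]
width: 0.055
t14.05 tcp [ 0.4903 -0.0554  0.3207] grasp uvw [ 5.3 70.9 97.5] F(uvw) [-0.8  0.2  0.7] w 55.0
 j [ 0.17  0.15 -0.2   2.26  0.07  0.2  -0.  ] roterr deg(tool) [  0.2   0.5 -88.8]
 n 1 row [3.5, -2.1, 9.4] [0.44, 0.24, 1.2] total [ 3.5 -2.1  9.4] [0.4 0.2 1.2]
```

View pics/w6.png

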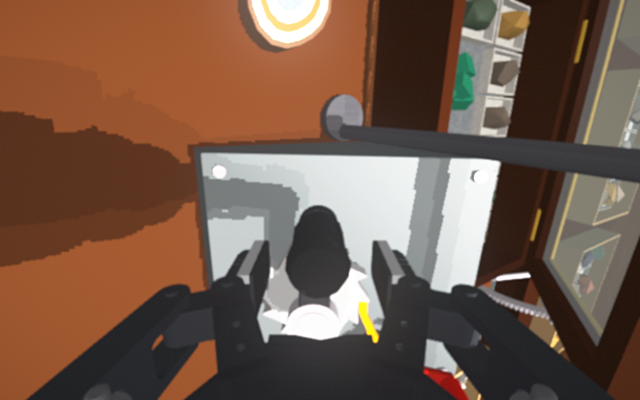

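```bash
python3 -m jog '[[4,-2,4,0,0,1,55],[0,0,2,0,0,0,45]]' 50
python3 - <<'E'
from h import *
cmd(g([2,75,92]),mk(30,90))
E
python3 -m jog '[[0,0,0,0,0,0,0],[0,0,0,0,0,0,0],[0,0,0,0,0,0,0],[0,0,0,0,0,0,0],[0,0,0,0,0,0,0]]' 50
python3 - <<'E'
from h import *
cmd(g([2,75,92]),mk(30,90))
o,p=shot('wrist','w7.png')
E
```

```text
time: 14.27
tool_pos: [0.4914, -0.0523, 0.3129]
eef_rot: [1.871, 1.983, 0.53]
contact_force: [0.4, 0.4, 0.5]
width: 0.0455
t14.27 tcp [ 0.4914 -0.0523  0.3129] grasp uvw [ 2.  73.9 90.1] F(uvw) [0.6 0.3 0.2] w 45.5
 j [ 0.14  0.16 -0.18  2.27  0.09  0.18 -0.05] roterr deg(tool) [ -0.    0.4 -89.8]
 n 1 row [0.4, 0.7, -1.9] [0.24, 0.27, 0.2] total [ 0.4  0.7 -1.9] [0.2 0.3 0.2]
time: 14.68
tool_pos: [0.491, -0.0528, 0.3141]
eef_rot: [1.866, 1.986, 0.528]
contact_force: [16.6, 1.3, -21.3]
width: 0.0297
t14.68 tcp [ 0.491  -0.0528  0.3141] grasp uvw [ 2.2 73.3 91.3] F(uvw) [  3.8   0.4 -26.8] w 29.7
 j [ 0.15  0.16 -0.18  2.27  0.09  0.19 -0.05] roterr deg(tool) [ -0.    0.4 -89.6]
 n 1 row [0.9, 0.4, -0.7] [0.24, 0.29, 0.44] total [ 0.9  0.4 -0.7] [0.2 0.3 0.4]
```

View pics/w7.png

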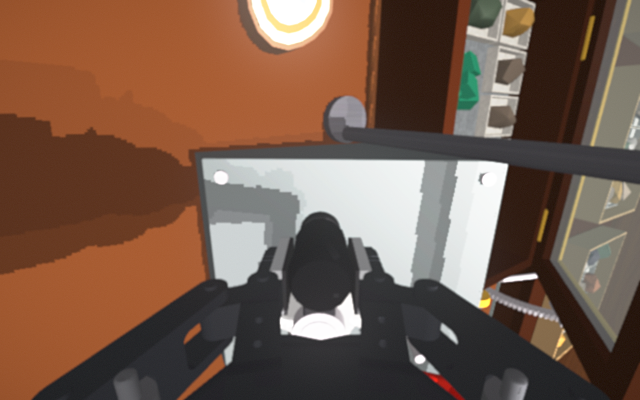

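```bash
python3 -m jog '[[0,-4,0,0,0,0,0],[0,-4,0,0,0,0,0],[0,-4,0,0,0,0,0],[-1,-4,0,0,0,0,0]]' 50
python3 - <<'E'
from h import *
where()
o,p=shot('wrist','w8.png')
for l in ['pawl_nose','wheel_centre','release_pin']:
  for d in r.pinpoint(p,l)[:1]: print(l,round(d['conf'],2),np.round(w2f(towld(o,p,d['position'])),1))
o,p=shot('scene','s8.png')
for l in ['pawl_nose','wheel_centre','release_pin','handle']:
  for d in r.pinpoint(p,l)[:1]: print(l,round(d['conf'],2),np.round(w2f(towld(o,p,d['position'])),1))
a=cv2.imread('pics/scene1.png') 
cv2.imwrite('pics/s8z.png',cv2.resize(p['frame'][170:300,230:370],None,fx=4.5,fy=4.5,interpolation=cv2.INTER_CUBIC))
E
```

```text
time: 15.07
tool_pos: [0.4789, -0.0548, 0.307]
eef_rot: [1.861, 1.986, 0.532]
contact_force: [18.8, 2.9, -19.8]
width: 0.0296
t15.07 tcp [ 0.4789 -0.0548  0.307 ] grasp uvw [-11.3  72.2  91.3] F(uvw) [  6.5   1.8 -26.6] w 29.6
 j [ 0.22  0.16 -0.25  2.3   0.16  0.16 -0.1 ] roterr deg(tool) [  0.2   0.6 -89.4]
pawl_nose 0.64 [69.7 -2.7 12.9]
release_pin 0.52 [121.5 -77.4  65.9]
handle 0.71 [-158.3 -335.3  -22.5]
```

View pics/s8z.png

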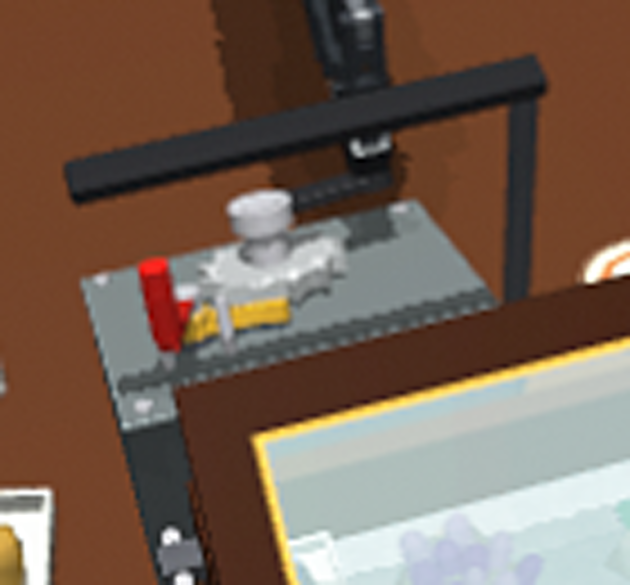

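View pics/w8.png

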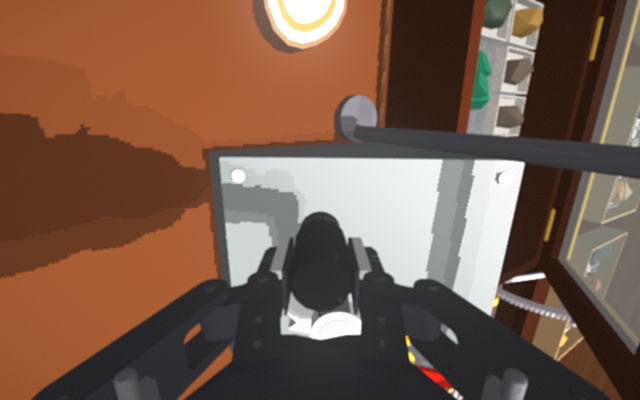

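```bash
cat >> h.py <<'E'
def arcrows(dphi,n,rad=74,w=91,c=(0,0)):
    o,Rt=where(); gp=w2f(o['tool_pos']+Rt.apply([0,0,.155])); d=gp[:2]-c
    ph=np.arctan2(d[1],d[0]); r0=np.linalg.norm(d); print('phi',np.degrees(ph),'r',r0)
    M=F.T@Rt.as_matrix(); prev=gp; a=np.degrees((Rt.inv()*mk(30,90)).as_rotvec()); print('rot fix',np.round(a,1)); out=[]
    for k in range(1,n+1):
        p=ph-dphi*k/n; rr=r0+(rad-r0)*k/n; t=np.array([c[0]+rr*np.cos(p),c[1]+rr*np.sin(p),gp[2]+(w-gp[2])*k/n])
        out.append(np.round(M.T@(t-prev)).astype(int).tolist()); prev=t
    print(out)
E
python3 - <<'E'
from h import *
arcrows(.9,9)
E
```

```text
t15.52 tcp [ 0.4789 -0.0548  0.307 ] grasp uvw [-11.3  72.1  91.3] F(uvw) [  3.7   2.3 -25.5] w 29.5
 j [ 0.22  0.16 -0.26  2.3   0.16  0.16 -0.1 ] roterr deg(tool) [  0.2   0.6 -89.4]
phi 98.90715035259481 r 73.00507374608365
rot fix [0.5 0.3 0.6]
[[1, 7, 0], [0, 7, 0], [-1, 7, 0], [-1, 7, 0], [-2, 7, 0], [-3, 7, 0], [-3, 7, 0], [-4, 6, 0], [-5, 6, 0]]
```

```bash
python3 -m jog '[[1,7,1,0,0,0,0],[0,7,1,0,0,0,0],[-1,7,0,0,0,0,0],[-1,7,0,0,0,0,0],[-2,7,0,0,0,0,0],[-3,7,0,0,0,0,0]]' 50
python3 - <<'E'
from h import *
arcrows(.9,9)
E
```

```text
time: 16.02
tool_pos: [0.5186, -0.0591, 0.3298]
eef_rot: [1.855, 1.985, 0.534]
contact_force: [18.8, -0.1, -22.6]
width: 0.0295
t16.02 tcp [ 0.5186 -0.0591  0.3298] grasp uvw [35.  65.5 91.4] F(uvw) [  5.   -1.1 -28.9] w 29.5
 j [ 0.25  0.18 -0.28  2.2   0.13  0.23 -0.06] roterr deg(tool) [  0.3   0.8 -89.3]
phi 61.92411049695509 r 74.26645885266434
rot fix [0.7 0.3 0.7]
[[-4, 6, 0], [-5, 6, 0], [-5, 5, 0], [-6, 5, 0], [-6, 4, 0], [-6, 4, 0], [-7, 3, 0], [-7, 2, 0], [-7, 2, 0]]
```

```bash
python3 -m jog '[[-4,6,0,0,0,0,0],[-5,6,0,0,0,0,0],[-5,5,0,0,0,0,0],[-6,5,0,0,0,0,0],[-6,4,0,0,0,0,0],[-6,4,0,0,0,0,0],[-7,3,0,0,0,0,0],[-7,2,0,0,0,0,0],[-7,2,0,0,0,0,0]]' 50
python3 - <<'E'
from h import *
arcrows(.9,9)
E
```

```text
time: 16.77
tool_pos: [0.5577, -0.116, 0.3503]
eef_rot: [1.854, 1.985, 0.533]
contact_force: [8.4, -5.2, -16.8]
width: 0.0294
t16.77 tcp [ 0.5577 -0.116   0.3503] grasp uvw [76.3  6.3 91.2] F(uvw) [ -1.4  -5.7 -18.5] w 29.4
 j [ 0.43  0.24 -0.36  2.08  0.02  0.31  0.16] roterr deg(tool) [  0.3   0.9 -89.2]
phi 4.716351125517467 r 76.57038990842197
rot fix [0.8 0.4 0.8]
[[-8, 0, 0], [-8, -1, 0], [-7, -2, 0], [-7, -2, 0], [-7, -3, 0], [-7, -4, 0], [-6, -4, 0], [-6, -5, 0], [-5, -5, 0]]
```

```bash
python3 -m jog '[[-8,0,0,0,0,0,0],[-8,-1,0,0,0,0,0],[-7,-1,0,0,0,0,0],[-7,-2,0,0,0,0,0],[-7,-3,0,0,0,0,0],[-7,-4,0,0,0,0,0],[-6,-4,0,0,0,0,0],[-6,-5,0,0,0,0,0]]' 50
python3 - <<'E'
from h import *
arcrows(.9,9,rad=75,c=(1,0))
E
```

```text
time: 17.43
tool_pos: [0.5385, -0.1844, 0.3367]
eef_rot: [1.869, 1.987, 0.518]
contact_force: [-6.3, 1.1, -10.2]
width: 0.0293
t17.43 tcp [ 0.5385 -0.1844  0.3367] grasp uvw [ 47.3 -61.5  90.8] F(uvw) [-10.5   1.5  -5.7] w 29.3
 j [ 0.64  0.27 -0.44  2.07 -0.08  0.32  0.38] roterr deg(tool) [ -0.5   0.4 -89.6]
phi -53.02946360282631 r 76.94564530383754
rot fix [-0.1  0.6  0.4]
[[-4, -7, 0], [-3, -7, 0], [-3, -7, 0], [-2, -7, 0], [-1, -8, 0], [0, -8, 0], [0, -8, 0], [1, -7, 0], [2, -7, 0]]
```

```bash
python3 -m jog '[[-3,-7,0,0,0,0,0],[-2,-7,0,0,0,0,0],[-2,-7,0,0,0,0,0],[-1,-7,0,0,0,0,0],[0,-8,0,0,0,0,0],[0,-8,0,0,0,0,0],[1,-8,0,0,0,0,0]]' 50
python3 - <<'E'
from h import *
arcrows(.9,9,rad=75,c=(1,0))
o,p=shot('scene','s9.png')
E
```

```text
time: 18.02
tool_pos: [0.4849, -0.1998, 0.3054]
eef_rot: [1.883, 1.989, 0.506]
contact_force: [1.3, 7.2, -14.2]
width: 0.0295
t18.02 tcp [ 0.4849 -0.1998  0.3054] grasp uvw [-17.5 -74.1  91. ] F(uvw) [ -5.6   7.1 -13.2] w 29.5
 j [ 0.78  0.27 -0.52  2.18 -0.14  0.25  0.5 ] roterr deg(tool) [ -1.2  -0.2 -89.9]
phi -104.02969475887237 r 76.35863721840137
rot fix [-0.8  0.7  0.1]
[[2, -7, 0], [3, -7, 0], [4, -7, 0], [4, -6, 0], [5, -6, 0], [6, -5, 0], [6, -5, 0], [6, -4, 0], [7, -3, 0]]
```

View pics/s9.png

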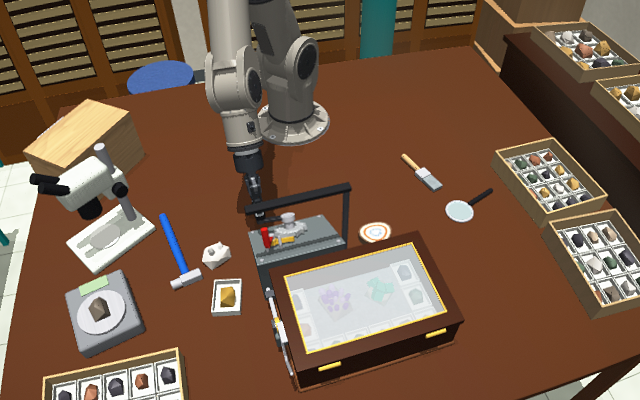

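```bash
python3 -m jog '[[3,-6,0,0,0,0,0],[3,-6,0,0,0,0,0],[4,-6,0,0,0,0,0],[4,-6,0,0,0,0,0]]' 50
python3 - <<'E'
from h import *
arcrows(.5,6,rad=75,c=(1,0))
E
```

```text
time: 18.4
tool_pos: [0.4611, -0.1874, 0.2933]
eef_rot: [1.88, 1.983, 0.507]
contact_force: [44.1, -26.7, -19.7]
width: 0.0295
t18.40 tcp [ 0.4611 -0.1874  0.2933] grasp uvw [-42.6 -61.   92. ] F(uvw) [ 27.  -29.1 -38.4] w 29.5
 j [ 0.8   0.25 -0.54  2.24 -0.16  0.2   0.51] roterr deg(tool) [ -1.1   0.3 -89.9]
phi -125.58239808209629 r 75.01517064829845
rot fix [-0.5  0.9  0.1]
[[4, -5, 0], [4, -5, 0], [5, -4, 0], [5, -4, 0], [5, -3, 0], [6, -3, 0]]
```

```bash
python3 -m jog '[[-1,1,0,0,0,0,0],[0,0,0,0,0,0,0]]' 50
python3 - <<'E'
from h import *
arcrows(.5,6,rad=75,c=(1,0))
o,p=shot('scene','s10.png')
cv2.imwrite('pics/s10z.png',cv2.resize(p['frame'][170:390,230:480],None,fx=2.7,fy=2.7,interpolation=cv2.INTER_CUBIC))
E
```

```text
time: 18.57
tool_pos: [0.4623, -0.1884, 0.294]
eef_rot: [1.877, 1.978, 0.509]
contact_force: [4.4, -0.2, -27.7]
width: 0.0293
t18.57 tcp [ 0.4623 -0.1884  0.294 ] grasp uvw [-40.7 -62.5  92.1] F(uvw) [-10.1  -0.4 -26.2] w 29.3
 j [ 0.8   0.25 -0.54  2.24 -0.16  0.19  0.51] roterr deg(tool) [ -1.    0.6 -89.9]
phi -123.7202308053259 r 75.11647323904477
rot fix [-0.3  1.   0.1]
[[4, -5, 0], [4, -5, 0], [4, -4, 0], [5, -4, 0], [5, -4, 0], [5, -3, 0]]
```

View pics/s10z.png

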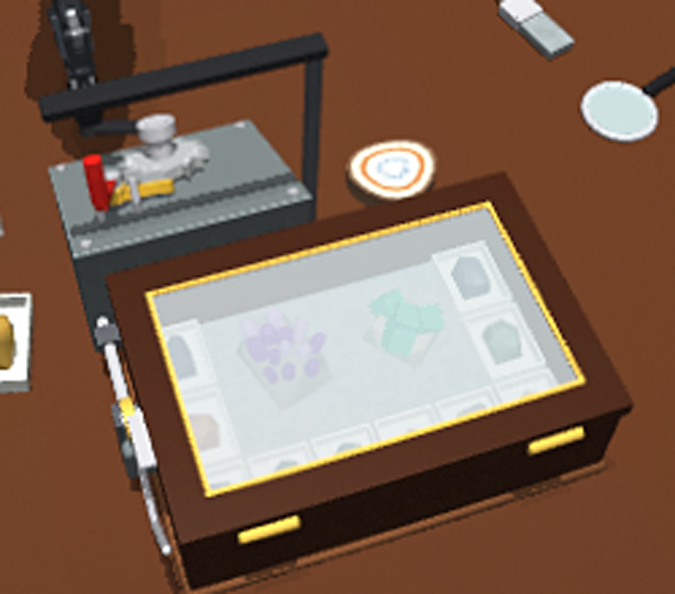

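```bash
python3 -m jog '[[2,-2,0,0,0,0,0],[1,-2,0,0,0,0,0],[0,0,0,0,0,0,0]]' 50
python3 - <<'E'
from h import *
where()
E
```

```text
time: 18.87
tool_pos: [0.4606, -0.1874, 0.2933]
eef_rot: [1.872, 1.968, 0.512]
contact_force: [10.8, -4.1, -32.3]
width: 0.0289
t18.87 tcp [ 0.4606 -0.1874  0.2933] grasp uvw [-40.9 -62.2  92.3] F(uvw) [ -7.   -4.7 -33.3] w 28.9
 j [ 0.8   0.25 -0.54  2.25 -0.17  0.18  0.51] roterr deg(tool) [ -0.8   1.3 -90. ]
```

```bash
python3 -m jog '[[2,-4,0,0,0,0,0],[2,-3,0,0,0,0,0],[1,-2,0,0,0,0,0]]' 50
python3 - <<'E'
from h import *
where()
E
```

```text
time: 19.12
tool_pos: [0.4581, -0.1859, 0.2933]
eef_rot: [1.867, 1.958, 0.517]
contact_force: [40.0, -10.5, -55.0]
width: 0.0292
t19.12 tcp [ 0.4581 -0.1859  0.2933] grasp uvw [-41.4 -61.2  93.6] F(uvw) [  6.6 -12.7 -67.3] w 29.2
 j [ 0.79  0.24 -0.53  2.26 -0.21  0.16  0.55] roterr deg(tool) [ -0.6   1.9 -90.1]
```

```bash
python3 -m jog '[[0,0,0,0,0,0,34],[0,0,0,0,0,0,50],[0,0,0,0,0,0,50],[0,0,0,0,0,0,50]]' 
python3 - <<'E'
from h import *
where()
o,p=shot('wrist','w11.png')
for l in ['handle']:
  for d in r.pinpoint(p,l)[:1]: print(l,round(d['conf'],2),np.round(w2f(towld(o,p,d['position'])),1))
E
```

```text
time: 19.45
tool_pos: [0.4611, -0.1857, 0.2974]
eef_rot: [1.858, 1.951, 0.522]
contact_force: [0.6, -0.3, 0.4]
width: 0.0503
t19.45 tcp [ 0.4611 -0.1857  0.2974] grasp uvw [-35.2 -61.8  95.6] F(uvw) [ 0.7 -0.4  0.1] w 50.3
 j [ 0.72  0.23 -0.46  2.26 -0.34  0.16  0.67] roterr deg(tool) [ -0.3   2.5 -89.9]
handle 0.71 [-43.8 -61.   55.1]
```

View pics/w11.png

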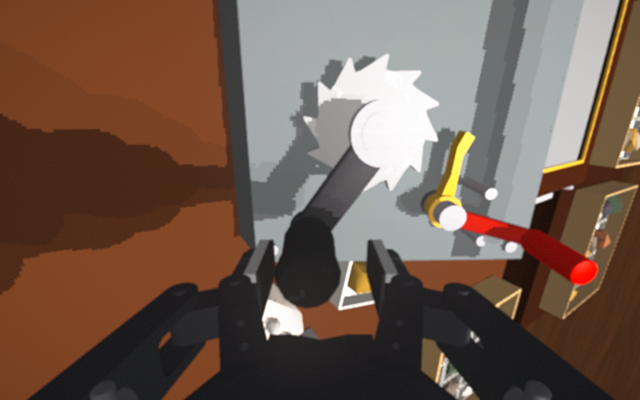

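```bash
python3 -m jog '[[0,-5,-2,0,0,0,52],[0,0,-15,0,0,0,52],[0,0,-20,0,0,0,52],[0,0,-25,0,0,0,52],[0,0,-25,0,0,0,52],[0,0,-25,0,0,0,52]]'
python3 - <<'E'
from h import *
where()
o,p=shot('wrist','w12.png')
for l in ['handle']:
  for d in r.pinpoint(p,l)[:1]: print(l,round(d['conf'],2),np.round(w2f(towld(o,p,d['position'])),1))
o,p=shot('scene','s12.png')
cv2.imwrite('pics/s12z.png',cv2.resize(p['frame'][170:390,170:480],None,fx=2.5,fy=2.5,interpolation=cv2.INTER_CUBIC))
for l in ['agate','quartz','specimen_tray','hammer','brush','magnifier']:
  for d in r.pinpoint(p,l)[:1]: print(l,round(d['conf'],2),np.round(towld(o,p,d['position']),3))
E
```

```text
time: 20.05
tool_pos: [0.3983, -0.1839, 0.3916]
eef_rot: [1.853, 1.952, 0.523]
contact_force: [-0.0, -0.4, 0.5]
width: 0.052
t20.05 tcp [ 0.3983 -0.1839  0.3916] grasp uvw [-41.9 -56.4 208.5] F(uvw) [ 0.2 -0.4  0.4] w 52.0
 j [ 0.75 -0.04 -0.38  2.28 -0.5   0.43  0.83] roterr deg(tool) [ -0.2   2.7 -89.7]
handle 0.96 [-41.3 -57.3  54.8]
agate 0.91 [0.618 0.132 0.001]
quartz 0.81 [ 0.575 -0.342  0.003]
specimen_tray 0.68 [ 0.558 -0.187  0.127]
hammer 0.58 [ 0.511 -0.46   0.004]
brush 0.8 [ 0.392  0.365 -0.   ]
magnifier 0.81 [0.589 0.424 0.001]
```

View pics/s12z.png

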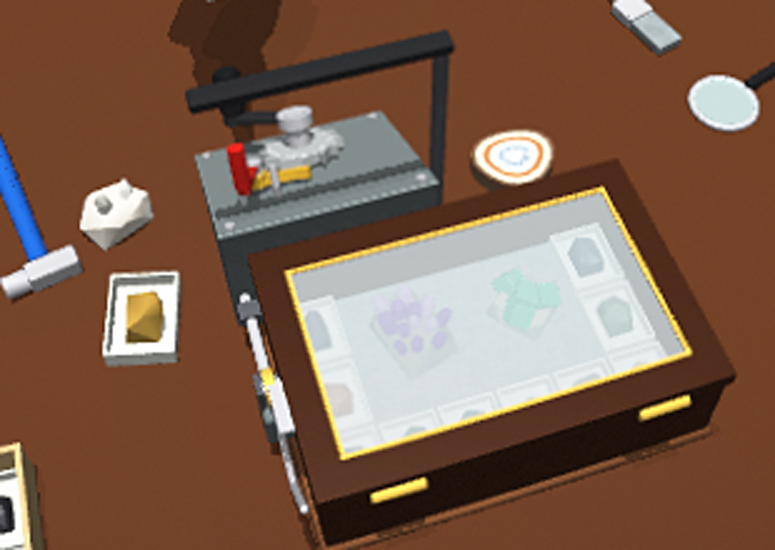

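View pics/w12.png

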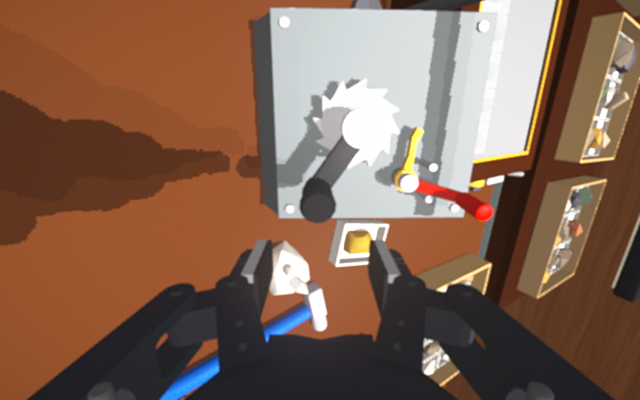

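```bash
python3 -m jog '[[0,0,0,0,0,0,52],[0,0,0,0,0,0,52],[0,0,0,0,0,0,52]]'
python3 - <<'E'
from h import *
where()
o,p=shot('wrist','w13.png')
for l in ['handle','specimen_tray']:
  for d in r.pinpoint(p,l)[:1]: print(l,round(d['conf'],2),np.round(w2f(towld(o,p,d['position'])),1),np.round(towld(o,p,d['position']),3))
r.hand_in()
E
```

```text
time: 20.75
tool_pos: [0.3995, -0.1839, 0.3881]
eef_rot: [1.857, 1.956, 0.524]
contact_force: [-0.4, 0.0, 0.5]
width: 0.0519
t20.75 tcp [ 0.3995 -0.1839  0.3881] grasp uvw [-43.2 -55.9 204.9] F(uvw) [-0.1  0.1  0.7] w 51.9
 j [ 0.74 -0.03 -0.38  2.28 -0.5   0.42  0.83] roterr deg(tool) [ -0.2   2.3 -89.8]
handle 0.86 [-42.4 -58.3  57.1] [ 0.555 -0.182  0.128]
specimen_tray 0.61 [  29.2 -211.1 -129.4] [ 0.718 -0.326  0.003]
the job is handed in; nothing more can be done
```

The lid is shut and the job was handed in at about 21 s of the 51 s allowed; no verdict came back.

**What I did:** I threw the red lever over to its right stop (pin from v ≈ -42 to -77.5 mm). I then gripped the handle and wound it up about 0.18 rad. The pawl sprang clear, with its nose about 70 mm from the wheel centre. I let the crank back about 3.9 rad, handle in hand, at roughly 1.3 rad/s until it met its stop. Then I opened the fingers and backed off about 110 mm.

**Last checks:**
- **Lid and crank:** The scene picture shows the lid lying shut. Three handle readings after letting go put it between -126 and -126.5 degrees. They agree within the measurement error, so the crank was at rest.
- **Contact:** The force on the tool was under 1 N at the end.
- **Specimens and tools:** All six were found within about 5 mm of where they started. One scene detection of the tray was wrong, as it landed on the crank handle. The picture and a second detection from the wrist camera showed the tray in place.

**Other points:**
- **Arm posture:** My first approach left the arm against two joint limits, so I made an air detour of about 6 s to change its posture. Joint 3 read 1.374 rad there against its 1.37 limit. Joint 6 sat at its 0.16 limit during the winding up and again at the end of the lowering.
- **Pull on the wrist:** While I gripped the handle there was a steady pull of about 25 N along the crank axis. It peaked at about 67 N when I pressed against the stop, below the 120 N wrist limit.

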